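Load and start the parts washer

TASK

Stand all the hole saws from the bench in the washer's basket, teeth down as they stand now, then close the lid fully and screw its wing knobs down clockwise to their stops, the middle knob first and then the two outer ones. With the lid clamped, start the wash: press the green key just until it clicks, without driving it to the bottom, and let it spring back up. Do not press the red key, and leave the other things on the bench where they are.

Things in the scene. Friction and masses are not known exactly. Their poses are not given: they have to be found in the camera images.
- saw1: hole saw, yellow cup 50 mm across and 45 mm high, screwed to its arbor: a 30 mm wide, 14 mm high dark collar on the cup's closed back, then a bare steel shank 11 mm across and 38 mm long (59 to 97 mm above the teeth). Stands on its teeth, shank up, 97 mm high in all, 0.2 to 0.35 kg. Origin at the centre of the toothed rim (underside); z points up along the shank. May be absent (None).
- saw2: hole saw, dark red cup 56 mm across and 45 mm high, screwed to its arbor: a 30 mm wide, 14 mm high dark collar on the cup's closed back, then a bare steel shank 11 mm across and 38 mm long (59 to 97 mm above the teeth). Stands on its teeth, shank up, 97 mm high in all, 0.2 to 0.35 kg. Origin at the centre of the toothed rim (underside); z points up along the shank. May be absent (None).
- saw3: hole saw, yellow cup 58 mm across and 45 mm high, screwed to its arbor: a 30 mm wide, 14 mm high dark collar on the cup's closed back, then a bare steel shank 11 mm across and 38 mm long (59 to 97 mm above the teeth). Stands on its teeth, shank up, 97 mm high in all, 0.2 to 0.35 kg. Origin at the centre of the toothed rim (underside); z points up along the shank. May be absent (None).
- saw4: hole saw, grey steel cup 53 mm across and 45 mm high, screwed to its arbor: a 30 mm wide, 14 mm high dark collar on the cup's closed back, then a bare steel shank 11 mm across and 38 mm long (59 to 97 mm above the teeth). Stands on its teeth, shank up, 97 mm high in all, 0.2 to 0.35 kg. Origin at the centre of the toothed rim (underside); z points up along the shank. May be absent (None).
- washer: bench-top parts washer, fixed: steel tub 320 (its x) by 210 mm (its y), rim 130 mm high. Origin: centre of the tub's underside, z up. Lid hinge along the edge y = +105 mm. Basket well y = -25 to +95, x = -150 to +150 mm; solid front ledge y = -85 to -25, 130 mm high. In front a console, y = -225 to -90, x = -160 to +120, 80 mm high. Pump box x = 165 to 275, y = -70 to +100, 115 mm high.
- basket (a point): centre of the wash basket's floor, 18 mm above the bench, axes as the washer's; the basket is 300 mm (x) by 120 mm (y) inside and 112 mm deep
- lid (a joint): angle of the hinged aluminium lid, rad: 0 fully closed, 1.8 to 2.0 standing open, leaning back. Flat plate 330 by 205 mm, 12 mm thick; hinge line along the washer's x at its y = +105, z = 132 mm (the lid's underside). Friction hinge: stays where it is left, needs 0.75 N m to move, so it must be pushed all the way down.
- lid_lip (a point): point on the outer face of the lid's bare front lip, middle of its length, 192 mm from the hinge; z points out of the outer face (up when closed; away from the tub when open), x along the hinge, y towards the hinge. The outer face is clear of the slack knobs from 178 to 205 mm from the hinge.
- knob_mid (a joint): turn of the captive lid bolt's black wing knob in the middle, rad: starts slack at 0 to 0.5, grows as it is turned clockwise seen from above, end stop (tight) at 2.4. Friction 0.15 N m. Stays on the lid and moves with it; does not rise or sink.
- knob_mid_grip (a point): grip point of knob_mid: on its axis, in the middle of the wing's height. The wing is a bar 64 mm along this point's x, 14 mm thick (its y), from 16 mm below to 14 mm above this point; z points out of the lid. The lid's face is 31 mm below it. Knob axes 100 mm apart, 155 mm from the hinge.
- knob_left (a joint): turn of the captive lid bolt's black wing knob at the +x end (farther from the robot), rad: starts slack at 0 to 0.5, grows as it is turned clockwise seen from above, end stop (tight) at 2.4. Friction 0.15 N m. Stays on the lid and moves with it; does not rise or sink.
- knob_left_grip (a point): grip point of knob_left: on its axis, in the middle of the wing's height. The wing is a bar 64 mm along this point's x, 14 mm thick (its y), from 16 mm below to 14 mm above this point; z points out of the lid. The lid's face is 31 mm below it. Knob axes 100 mm apart, 155 mm from the hinge.
- knob_right (a joint): turn of the captive lid bolt's black wing knob at the -x end (nearer the robot), rad: starts slack at 0 to 0.5, grows as it is turned clockwise seen from above, end stop (tight) at 2.4. Friction 0.15 N m. Stays on the lid and moves with it; does not rise or sink.
- knob_right_grip (a point): grip point of knob_right: on its axis, in the middle of the wing's height. The wing is a bar 64 mm along this point's x, 14 mm thick (its y), from 16 mm below to 14 mm above this point; z points out of the lid. The lid's face is 31 mm below it. Knob axes 100 mm apart, 155 mm from the hinge.
- start_key (a joint): travel of the green start key, m: 0 up, grows as it is pressed down. Tactile dome: force about 2 N at once, rising to a peak of about 6 N at 2.6 mm, then dropping (the click) to about 3.3 N at 5.6 mm; hard bottom at 7.2 mm. Springs back.
- start_key_top (a point): centre of the top of the green start key, a round cap 32 mm across standing 11 mm above the console, pressed straight down; moves with the key
- stop_key (a joint): travel of the red stop key (not to be pressed), m; same kind of key
- stop_key_top (a point): centre of the top of the red stop key, 32 mm across, 65 mm to the -x side of the green one
- die_case: red flat die case 130 x 75 x 26 mm; stays where it is. Origin at its underside, centre
- insert_box: yellow box 85 x 55 x 40 mm; stays where it is. Origin at its underside, centre
- soft_jaw: steel vice jaw block 90 x 36 x 36 mm; stays where it is. Origin at its underside, centre
- wrench: open-end wrench 200 mm long, lying; stays where it is. Origin at its underside
- oil_bottle: closed bottle 60 mm across, 150 mm high; stays where it is. Origin at its underside, centre
- collet: steel collet 48 mm across, 60 mm high; stays where it is. Origin at its underside, centre
There are look-alikes about, which are no part of the job. Leave any purple look-alike of the saw1 alone. Several things look just like the saw4: the one meant starts farthest to the robot's left.

How it is judged:
By the outcome, as a careful person would: the job done as asked, in the order asked, and still so for the second after the job is handed in, with the robot touching nothing.
Of saw1, saw2, saw3, saw4 only 2 to 4 are there at a start; the rules pass over those that are not, and their reading is None.
At some moment in a run one of saw1, saw2, saw3, saw4 may be knocked a few centimetres aside while the robot is not near it.
It also fails if it takes over 210 s, if anything falls off the work surface, if the arm or the gripper's body presses on something with over 40 N, if the wrist force passes 120 N, or if a joint passes its speed limit or range.

ROBOT

A 6-joint arm with a two-finger parallel gripper is mounted at the origin on the work surface. World frame = base frame: x ahead of the robot, y to its left, z up, the work surface at z = 0. Lengths are in m, angles in rad, forces in N, time in s.
With the tool pointing down it reaches from about 0.325 to 0.75 m from the base axis. Payload 7.6 kg.
Tool frame: the origin (TCP) lies at the very end of the fingers, on their centre line; the grasp point (between the pads) lies 19 mm behind it (manip.grip_depth is the distance from the TCP to the grasp point, in m); z points along the fingers, x is the direction in which the jaws open and shut, and the axes are right-handed (so a half turn about z gives the same grasp; the last joint's range is limited). The gripper opens to 85 mm and grips with 20 to 120 N. Pads are 22 mm wide; open, the fingers measure 114 mm over their backs; the gripper's body (76 mm by 85 mm) begins 54 mm behind the grasp point. The pads swing forward as they close: fully open they stand 13 mm farther back than shut.
Start: joints at [-1.204, 0.052, 1.401, -0, 1.689, -0.07], TCP at [0.222, -0.476, 0.231] pointing down, gripper open.
Joint ranges: [-2.9, 2.9], [-0.91, 2.17], [0.12, 2.37], [-1.06, 4.2], [0.26, 2.73], [-2.93, 2.93]. Speed limits (rad/s): [2.57, 2.57, 3.01, 3.14, 3.14, 3.14].

INTERFACE

Orientations are given as a unit quaternion [x, y, z, w].
In Python, from station import manip, cams, ticket gives the robot as it stands.
- The arm moves only by the tool apply_moves, never from a script. Its argument "steps" is a list of rows, each an object of numbers: "tx", "ty", "tz": the shift along the tool's x, y, z in mm; "ax", "ay", "az": the turn, a rotation vector about the tool's x, y, z in degrees. A call has 1 to 12 rows; each row is the pose to reach, as a shift and turn from the pose commanded when the call began, along the tool's axes at that moment; what a row does not reach only later rows make up. A row lasts 1/10 s, in which the tool goes at most 50 mm and 8.59 degrees, less where a joint would pass 70% of its speed; a pose out of reach is approached as far as the arm can. A call with a gripper value outside its range is refused whole. "fingers" is the opening, from 0 (shut) to 1 (fully open), set as the call begins (left out, the last holds). The fingers move at their own pace and stop on an object; "newtons" is the grip in N (left out, the last holds). Time passes only in rows, so rows that repeat a pose let the fingers close. It gives the time, the measured TCP pose, the force and the opening at its end, in the units of the state.
- manip.get_state(): the state, without advancing time (a new reading comes with each control period).
- cams.capture(name): name is "scene" or "side" or "wrist"; returns a dict with "color" (480x640x3 uint8, red, green, blue), "vertical_fov" (degrees; the focal length in pixels is half the picture's height over the tangent of half this angle, whatever the lens; pixels are square), "cx", "cy" (the principal point, pixels), "R" (3x3) and "t" (3): a world point X has camera coordinates R X + t; the wrist camera has in their place "hand_eye" (4x4, takes a point from camera to tool coordinates, whose origin is the TCP and whose axes are the tool frame's). Camera axes: x right, y down, z forward; pixel columns grow to the right and rows downward; lengths in m; the calibration is good to about 2 mm. A picture is of the moment at which its call begins: read the wrist's pose just before it. There is no depth.
- ticket.hand_in(): hands the job in, once; it reports no verdict.
The state is a dict: "time_s": time; "joints": joint angles; "joint_velocities": joint speeds; "joint_torque": joint torques, N m; "ee_pos": TCP position; "eef_rot": TCP orientation; "wrist_force": force on the tool from outside, world axes, zero at the start; "wrist_torque": the same for the moment, N m; "finger_gap": finger opening in m.
Only numpy, scipy, OpenCV 4.12 (cv2) and the standard library are available. Lean on these libraries where they do the work, as an engineer would, in place of code of your own. Each camera call takes 0.05 s, during which the arm holds its last target. There are 200 camera calls.

## Working session

There is one attempt and no reset: what is moved stays moved. The work goes in short steps, Python scripts to look and compute and a tool call to move; the robot and the scene stay as the last step left them, time stands still between calls to the robot, and variables do not carry over. Pictures are saved under pics/ and viewed, about 12 in all and at most 16, crops included, and the job is handed in when it is done.

Besides the shell and the picture viewer there is one more tool, called after "Request:" by a JSON object that holds its "op" and its "data". apply_moves: Moves the arm, as the interface text tells. Its arguments: {"type":"object","properties":{"steps":{"type":"array","items":{"type":"object","properties":{"tx":{"type":"number"},"ty":{"type":"number"},"tz":{"type":"number"},"ax":{"type":"number"},"ay":{"type":"number"},"az":{"type":"number"}}}},"fingers":{"type":"number"},"newtons":{"type":"number"}},"required":["steps"]}

```bash
ls; mkdir -p pics; python3 - <<'E'
from station import manip,cams,ticket
import cv2,numpy as np
for n in ("scene","side"):
    c=cams.capture(n); cv2.imwrite(f"pics/{n}0.png",c["color"][...,::-1])
    R=np.array(c["R"]);print(n,c["vertical_fov"],c["cx"],c["cy"],(-R.T@np.array(c["t"])).round(3),R.round(3).tolist())
c=cams.capture("wrist");print(c["hand_eye"],c["vertical_fov"])
s=manip.get_state();print(s)
E
```

```text
pics
scene 47.868842546730335 308.540061964634 238.44786782193466 [1.229 0.346 1.005] [[-0.452, 0.892, -0.002], [0.654, 0.33, -0.681], [-0.607, -0.309, -0.732]]
side 46.40569105223244 327.8783029347414 230.72321282362736 [0.437 0.791 1.026] [[-0.999, -0.035, -0.01], [-0.019, 0.731, -0.682], [0.031, -0.681, -0.731]]
[[ 9.99999802e-01  9.64003717e-05  6.22535678e-04 -2.00725683e-04]
 [-2.87471412e-04  9.49159140e-01  3.14796514e-01 -8.11329001e-02]
 [-5.60538927e-04 -3.14796630e-01  9.49158979e-01 -1.42508886e-01]
 [ 0.00000000e+00  0.00000000e+00  0.00000000e+00  1.00000000e+00]] 64.36489070408605
{'time_s': 0.15, 'joints': array([-1.20429835e+00,  5.26923549e-02,  1.40145576e+00,  8.27882015e-06,
        1.68859458e+00, -7.03239169e-02]), 'joint_velocities': array([-0.00088187, -0.0027135 , -0.00419375, -0.00119962,  0.00032251,
       -0.00013615]), 'joint_torque': array([ 1.12010624e-03, -3.81951892e+01, -3.60424018e+01, -5.14802605e-05,
        4.61280448e-03, -2.58346961e-05]), 'ee_pos': array([ 0.22204218, -0.47549734,  0.2306838 ]), 'eef_rot': array([ 8.43523068e-01, -5.37092640e-01, -4.59695888e-04, -3.45461405e-04]), 'wrist_force': array([ 0.32161195, -0.82713761, -0.05121509]), 'wrist_torque': array([-0.04265708,  0.03913075, -0.04693044]), 'finger_gap': 0.0855275375372658}
```

View pics/scene0.png

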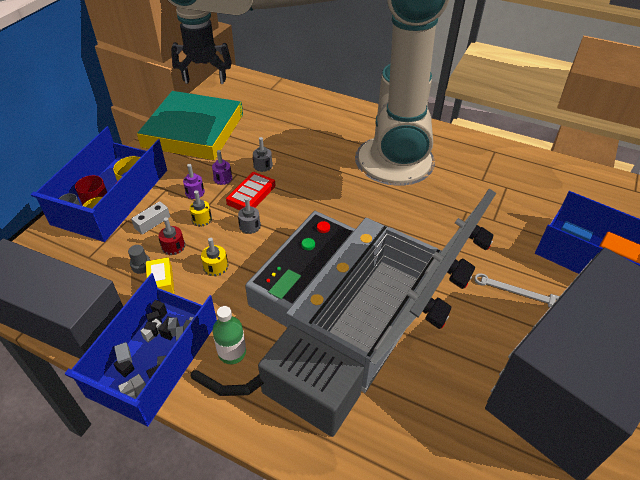

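View pics/side0.png

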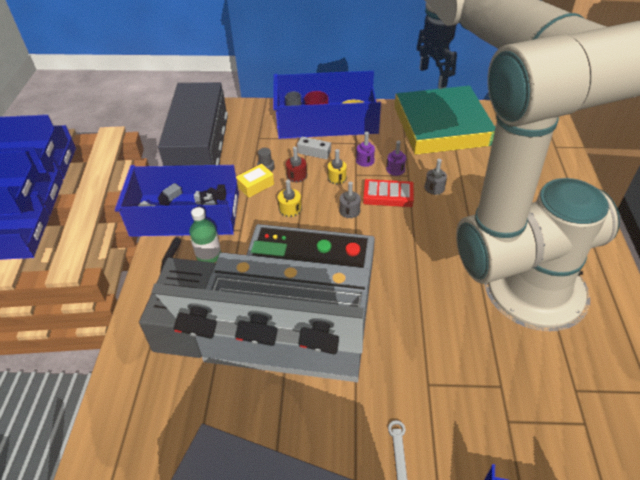

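Scene view: red saw at (171,238), yellow saws at (201,210) and (214,257), grey look-alikes at (250,218) and (263,155), purple ones at (194,184) and (222,168). In the side view the greys are at (349,200) and (436,180). The first is lower in the picture, so it should be the one farther left (+y). I'll measure them and confirm that in a crop.

```bash
cat > h.py <<'E'
import numpy as np,cv2
from station import manip,cams
from scipy.spatial.transform import Rotation as Ro
def cam(n):
    s=manip.get_state(); c=cams.capture(n); f=240/np.tan(np.radians(c["vertical_fov"])/2)
    if n=="wrist":
        T=np.eye(4);T[:3,:3]=Ro.from_quat(s["eef_rot"]).as_matrix();T[:3,3]=s["ee_pos"]
        W=T@np.array(c["hand_eye"]); R=W[:3,:3].T; t=-R@W[:3,3]
    else: R=np.array(c["R"]);t=np.array(c["t"])
    return dict(im=c["color"],f=f,cx=c["cx"],cy=c["cy"],R=R,t=t,o=-R.T@t)
def ray(c,p): return c["R"].T@np.array([(p[0]-c["cx"])/c["f"],(p[1]-c["cy"])/c["f"],1])
def onz(c,p,z):
    d=ray(c,p); return c["o"]+d*(z-c["o"][2])/d[2]
def proj(c,X):
    q=c["R"]@np.asarray(X,float)+c["t"]; return np.array([c["f"]*q[0]/q[2]+c["cx"],c["f"]*q[1]/q[2]+c["cy"]])
def tri(c1,p1,c2,p2):
    a,b=ray(c1,p1),ray(c2,p2)
    k=np.linalg.lstsq(np.c_[a,-b],c2["o"]-c1["o"],rcond=None)[0]
    x,y=c1["o"]+a*k[0],c2["o"]+b*k[1]; return (x+y)/2,np.linalg.norm(x-y)
def blobs(c,lo,hi,amin=30):
    h=cv2.cvtColor(c["im"],cv2.COLOR_RGB2HSV); m=cv2.inRange(h,lo,hi)
    n,l,st,ce=cv2.connectedComponentsWithStats(m)
    return [(ce[i].round(1),st[i].tolist()) for i in range(1,n) if st[i][4]>=amin]
E
python3 - <<'E'
from h import *
S=cam("scene");D=cam("side")
for nm,c in(("scene",S),("side",D)):
    for k,lo,hi in(("yel",(22,120,80),(34,255,255)),("red",(0,150,50),(6,255,255)),("red2",(174,150,50),(180,255,255)),("grn",(50,150,60),(80,255,255))):
        for b in blobs(c,lo,hi,25): print(nm,k,*b)
a=cv2.resize(S["im"][135:285,150:290],None,fx=4,fy=4,interpolation=2)
b=cv2.resize(D["im"][125:275,225:465],None,fx=3,fy=3,interpolation=2)
cv2.imwrite("pics/a.png",a[...,::-1]);cv2.imwrite("pics/b.png",b[...,::-1])
E
```

```text
scene yel [194.6 141. ] [137, 102, 106, 58, 1374]
scene yel [124.  165.3] [113, 156, 27, 25, 306]
scene yel [ 91.6 202.2] [83, 197, 19, 11, 101]
scene yel [201.  214.3] [190, 201, 21, 25, 293]
scene yel [214.6 261.2] [201, 245, 27, 31, 484]
scene yel [162.3 273.8] [145, 257, 30, 37, 472]
scene red [250.8 192.5] [226, 172, 50, 38, 635]
scene red [ 81.5 182.7] [77, 177, 10, 12, 39]
scene red [ 95.1 185.3] [86, 176, 16, 17, 86]
scene red [323.2 226.5] [317, 221, 14, 12, 123]
scene red [167.3 247.4] [160, 240, 13, 15, 46]
scene red2 [ 88.8 187.9] [75, 176, 29, 28, 325]
scene red2 [171.4 240.5] [159, 226, 25, 28, 289]
scene grn [307.8 243.6] [301, 238, 14, 12, 139]
scene grn [293.3 276.4] [289, 271, 11, 14, 39]
side yel [441.7 138.4] [395, 96, 97, 58, 1338]
side yel [351.7 100.9] [344, 100, 16, 3, 27]
side yel [336.6 173.1] [328, 162, 18, 22, 279]
side yel [255.2 181.4] [237, 164, 37, 33, 611]
side yel [289.4 203.8] [278, 190, 23, 27, 426]
side yel [274.8 236.2] [272, 234, 6, 5, 25]
side red [296.6 170. ] [286, 158, 20, 23, 259]
side red [388.1 195.4] [363, 179, 51, 28, 732]
side red [352.5 248.7] [345, 242, 16, 15, 175]
side red2 [314.4  98.5] [306, 93, 19, 11, 86]
side grn [323.7 245.9] [318, 241, 12, 11, 75]
```

View pics/a.png

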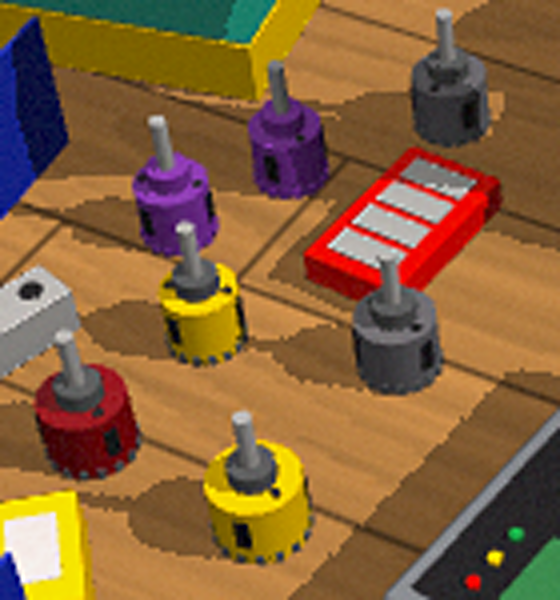

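View pics/b.png

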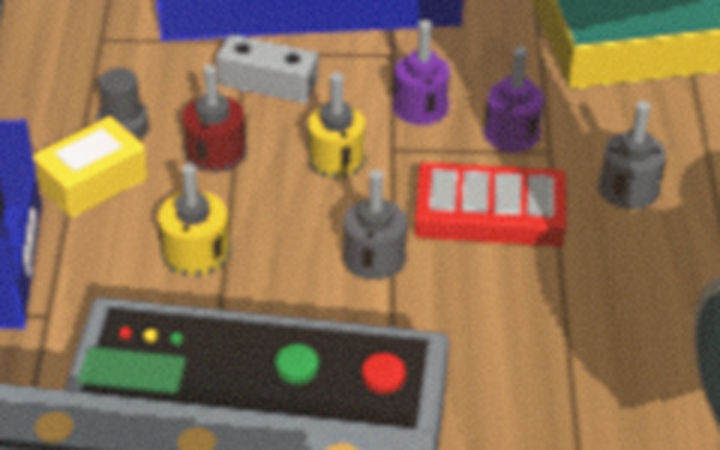

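```bash
python3 - <<'E'
from h import *
S=cam("scene");D=cam("side")
A=lambda p:(p[0]/4+149.6,p[1]/4+134.6)
B=lambda p:(p[0]/3+224.7,p[1]/3+124.7)
for n,a,b in(("red",(64,336),(209,70)),("yelS",(184,227),(336,77)),("yelL",(242,417),(189,168)),("greyA",(387,260),(376,176)),("greyB",(444,14),(641,105))):
    x,g=tri(S,A(a),D,B(b)); print(n,x.round(4),round(g,4),onz(S,A(a),.097).round(4),onz(D,B(b),.097).round(4))
for n,a,b in(("green",(307.8,243.6),(323.7,245.9)),("redk",(323.2,226.5),(352.5,248.7))):
    x,g=tri(S,a,D,b); print(n,x.round(4),round(g,4),onz(S,a,.089).round(4),onz(D,b,.089).round(4))
a=cv2.resize(S["im"][180:400,240:500],None,fx=3,fy=3,interpolation=2)[:600]
b=cv2.resize(D["im"][220:390,140:400],None,fx=3,fy=3,interpolation=2)
cv2.imwrite("pics/c.png",a[...,::-1]);cv2.imwrite("pics/d.png",b[...,::-1])
E
```

```text
red [ 0.5753 -0.3665  0.1005] 0.0016 [ 0.5721 -0.3702  0.097 ] [ 0.576  -0.3697  0.097 ]
yelS [ 0.464  -0.3587  0.1008] 0.0011 [ 0.4604 -0.3622  0.097 ] [ 0.4643 -0.3626  0.097 ]
yelL [ 0.5821 -0.2363  0.1011] 0.0003 [ 0.5793 -0.2388  0.097 ] [ 0.5827 -0.2411  0.097 ]
greyA [ 0.4286 -0.234   0.0971] 0.0014 [ 0.4291 -0.2333  0.097 ] [ 0.4283 -0.2351  0.097 ]
greyB [ 0.204  -0.3241  0.1026] 0.0001 [ 0.1976 -0.3283  0.097 ] [ 0.2026 -0.3308  0.097 ]
green [ 0.4852 -0.0353  0.089 ] 0.0002 [ 0.485  -0.0355  0.089 ] [ 0.4852 -0.0352  0.089 ]
redk [ 0.421  -0.0273  0.0904] 0.0002 [ 0.4199 -0.0278  0.089 ] [ 0.4209 -0.0287  0.089 ]
```

View pics/c.png

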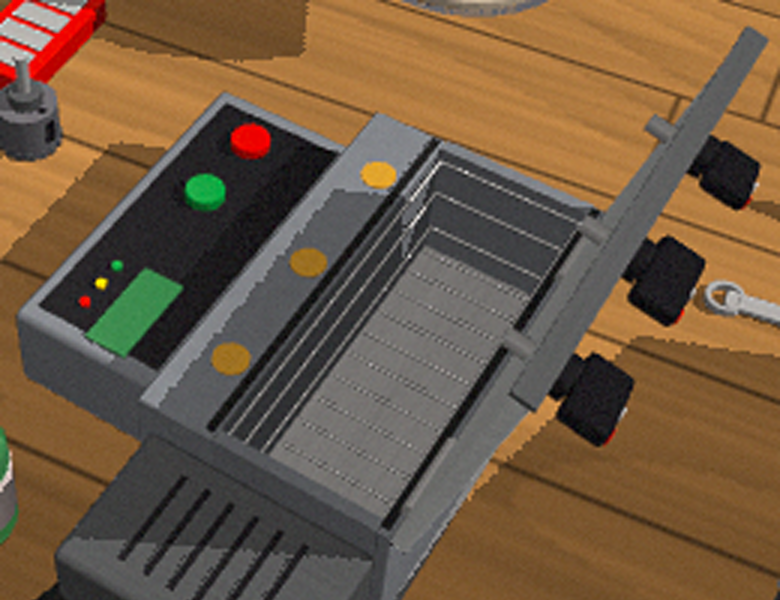

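View pics/d.png

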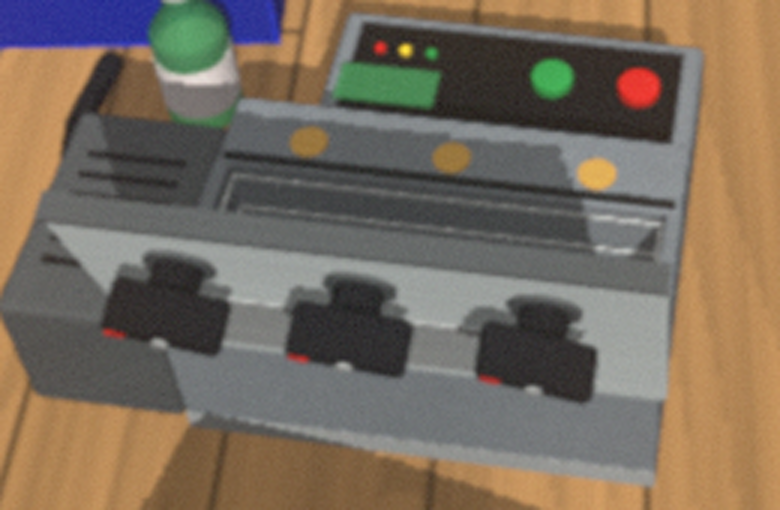

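Crops: the grey saws are at y=-0.234 (greyA, full-picture (250,218)) and y=-0.324 (greyB). GreyA is farther left, so it is saw4. The brass seats on the ledge (washer x = ±100 and 0, y = -50, z = 130) give the washer's pose.

```bash
python3 - <<'E'
from h import *
S=cam("scene");D=cam("side")
A=lambda p:(p[0]/3+239.6,p[1]/3+179.6)
B=lambda p:(p[0]/3+139.6,p[1]/3+219.6)
P=[]
for a,b in(((379,175),(597,173)),((308,262),(452,157)),((231,358),(309,142))):
    x,g=tri(S,A(a),D,B(b)); P.append(x);print(x.round(4),round(g,4),onz(S,A(a),.13).round(4),onz(D,B(b),.13).round(4))
P=np.array(P);d=P[2]-P[0];th=np.arctan2(d[1],d[0]);print("len",np.linalg.norm(d),"yaw",th,np.degrees(th))
R=np.array([[np.cos(th),-np.sin(th)],[np.sin(th),np.cos(th)]])
o=P.mean(0)[:2]-R@[0,-.05];print("origin",o)
for n,q in(("basket",(0,.035)),("hinge",(0,.105)),("b+",(.15,.035)),("b-",(-.15,.035))):print(n,o+R@q)
for k in((.4852,-.0353),(.421,-.0273)):print("key in washer",R.T@(np.array(k)-o))
# lid top edge
x,g=tri(S,A((752,33)),D,B((668,265)));print("lid corner?",x,g,R.T@(x[:2]-o))
E
```

```text
[0.4496 0.0897 0.1353] 0.001 [0.4453 0.0886 0.13  ] [0.4494 0.085  0.13  ]
[0.5483 0.0777 0.1345] 0.0004 [0.5449 0.0765 0.13  ] [0.5487 0.0739 0.13  ]
[0.6473 0.0669 0.1346] 0.0004 [0.644  0.0652 0.13  ] [0.6484 0.0634 0.13  ]
len 0.19905597874033665 yaw -0.11496097154055525 -6.5867784779973855
origin [0.55410715 0.12779172]
basket [0.55812193 0.1625607 ]
hinge [0.56615148 0.23209865]
b+ [0.70713182 0.14535451]
b- [0.40911204 0.17976688]
key in washer [-0.0497444  -0.16991939]
key in washer [-0.1144383  -0.16933645]
lid corner? [0.41094209 0.30512876 0.33321033] 0.00467062984510735 [-0.16256203  0.15974432]
```

Request:
{"op": "apply_moves", "data": {"steps": [{"tx": -3,"ty": -35,"tz": -6,"az": 4},{"tx": -5,"ty": -75,"tz": -12,"az": 8},{"tx": -8,"ty": -120,"tz": -20,"az": 12},{"tx": -10,"ty": -165,"tz": -30,"az": 16},{"tx": -12,"ty": -210,"tz": -40,"az": 20},{"tx": -14,"ty": -255,"tz": -50,"az": 24},{"tx": -16,"ty": -300,"tz": -60,"az": 28},{"tx": -18,"ty": -345,"tz": -60,"az": 31.5},{"tx": -20,"ty": -380,"tz": -60,"az": 31.5},{"tx": -20,"ty": -395,"tz": -60,"az": 31.5},{"tx": -20,"ty": -395,"tz": -60,"az": 31.5}], "fingers": 1}}

```text
validation failed for argument at $.st...
```

```bash
python3 - <<'E'
from h import *
import pickle
W=cam("wrist");cv2.imwrite("pics/w1.png",W["im"][...,::-1]);pickle.dump(W,open("w1.pkl","wb"))
s=manip.get_state();print(s["time_s"],s["ee_pos"],s["joints"].round(3),Ro.from_quat(s["eef_rot"]).as_matrix().round(3).tolist())
E
```

```text
0.5 [ 0.22211395 -0.47570251  0.23128441] [-1.204  0.052  1.401 -0.     1.689 -0.07 ] [[0.423, -0.906, -0.0], [-0.906, -0.423, -0.0], [0.0, 0.0, -1.0]]
```

View pics/w1.png

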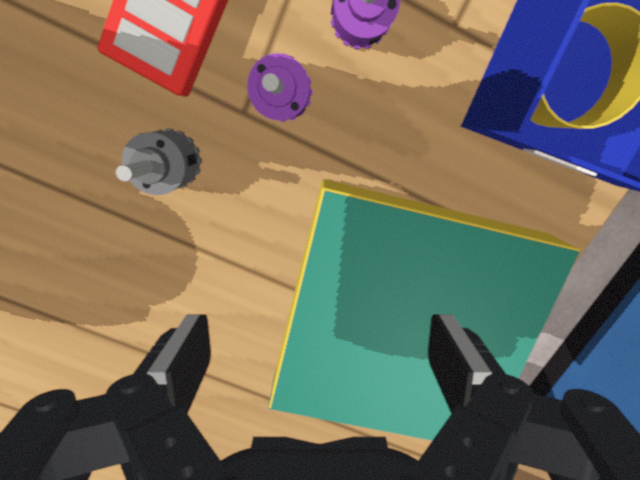

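The arm did not move: the call was refused. The wrist picture shows the look-alike grey saw at (160,162) and a purple one at (280,85). I'll retry with all six keys in each row.

Request:
{"op": "apply_moves", "data": {"steps": [{"tx": -3,"ty": -35,"tz": -6,"ax": 0,"ay": 0,"az": 4},{"tx": -5,"ty": -75,"tz": -12,"ax": 0,"ay": 0,"az": 8},{"tx": -8,"ty": -120,"tz": -20,"ax": 0,"ay": 0,"az": 12},{"tx": -10,"ty": -165,"tz": -30,"ax": 0,"ay": 0,"az": 16},{"tx": -12,"ty": -210,"tz": -40,"ax": 0,"ay": 0,"az": 20},{"tx": -14,"ty": -255,"tz": -50,"ax": 0,"ay": 0,"az": 24},{"tx": -16,"ty": -300,"tz": -60,"ax": 0,"ay": 0,"az": 28},{"tx": -18,"ty": -345,"tz": -60,"ax": 0,"ay": 0,"az": 31.5},{"tx": -20,"ty": -380,"tz": -60,"ax": 0,"ay": 0,"az": 31.5},{"tx": -20,"ty": -395,"tz": -60,"ax": 0,"ay": 0,"az": 31.5},{"tx": -20,"ty": -395,"tz": -60,"ax": 0,"ay": 0,"az": 31.5}]}}

```text
time_s: 1.6
ee_pos: [0.573, -0.2891, 0.2903]
eef_rot: [-0.667, 0.745, 0.001, -0.0]
wrist_force: [-0.4, 0.9, -0.7]
finger_gap: 0.0854
```

```bash
python3 - <<'E'
from h import *
import pickle
W=cam("wrist");cv2.imwrite("pics/w2.png",W["im"][...,::-1]);pickle.dump(W,open("w2.pkl","wb"))
s=manip.get_state();print(s["time_s"],s["ee_pos"],s["joints"].round(3),Ro.from_quat(s["eef_rot"]).as_matrix().round(3).tolist())
for n,p in(("red",(.574,-.369)),("yelS",(.463,-.361)),("yelL",(.5815,-.2385)),("grey",(.4287,-.2343))):print(n,proj(W,(*p,.097)).round(1))
E
```

```text
1.65 [ 0.57188994 -0.29008695  0.2906542 ] [-0.527  0.391  0.894 -0.     1.858  1.155] [[-0.111, -0.994, -0.001], [-0.994, 0.111, 0.0], [-0.0, 0.001, -1.0]]
red [407.9 198.8]
yelS [403.9 309.8]
yelL [262.4 206.3]
grey [281.6 351.5]
```

View pics/w2.png

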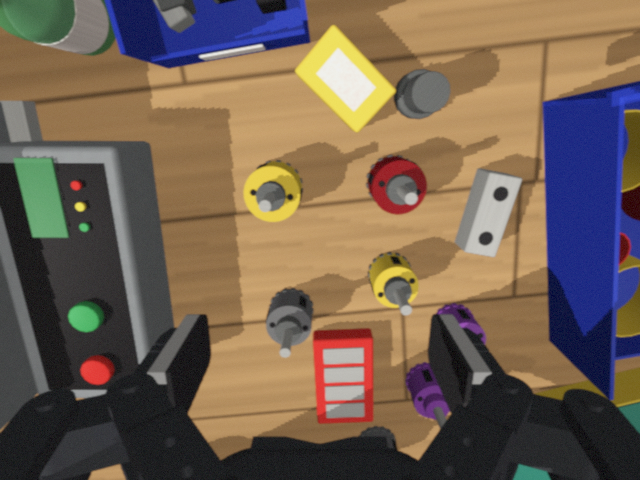

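The wrist view shows the shank tips of the large yellow saw (266,206), red (411,199), small yellow (406,309) and grey saw4 (285,351). All are within about 3 px of prediction, so I'm ready to pick.

```bash
cat >> h.py <<'E'
TH=-0.115; RW=np.array([[np.cos(TH),-np.sin(TH)],[np.sin(TH),np.cos(TH)]]); OW=np.array([.5541,.1278])
def wash(x,y): return OW+RW@[x,y]
def rel(X):
    s=manip.get_state(); return (Ro.from_quat(s["eef_rot"]).as_matrix().T@(np.asarray(X)-s["ee_pos"])*1000).round(1)
E
python3 - <<'E'
from h import *
import pickle
W=pickle.load(open("w2.pkl","rb"))
P={n:onz(W,p,.097) for n,p in(("yelL",(266,206)),("red",(411,199)),("yelS",(406,309)),("grey",(285,351)))}
for (n,x),wx in zip(P.items(),(.105,.035,-.035,-.105)):
    b=wash(wx,.03); print(n,x.round(4),"from here",rel((*x[:2],.063)),"place delta",rel((*b,.084))-rel((*x[:2],.063)),b.round(4))
E
```

```text
yelL [ 0.5814 -0.2418  0.097 ] from here [-49.   -4.3 227.7] place delta [-393.9  -36.8  -21. ] [0.6618 0.1456]
red [ 0.5735 -0.3717  0.097 ] from here [ 81.  -11.  227.6] place delta [-524.2   39.9  -20.9] [0.5923 0.1536]
yelS [ 0.4636 -0.3631  0.097 ] from here [ 84.6  99.2 227.7] place delta [-5.28e+02 -3.00e-01 -2.09e+01] [0.5228 0.1616]
grey [ 0.4289 -0.2379  0.097 ] from here [-35.9 147.7 227.8] place delta [-407.7   21.2  -20.9] [0.4532 0.1697]
```

Request:
{"op": "apply_moves", "data": {"steps": [{"tx": -25,"ty": -2,"tz": 20,"ax": 0,"ay": 0,"az": 0},{"tx": -48,"ty": -4,"tz": 50,"ax": 0,"ay": 0,"az": 0},{"tx": -48,"ty": -4,"tz": 90,"ax": 0,"ay": 0,"az": 0},{"tx": -48,"ty": -4,"tz": 130,"ax": 0,"ay": 0,"az": 0},{"tx": -48,"ty": -4,"tz": 170,"ax": 0,"ay": 0,"az": 0},{"tx": -48,"ty": -4,"tz": 200,"ax": 0,"ay": 0,"az": 0},{"tx": -48,"ty": -4,"tz": 220,"ax": 0,"ay": 0,"az": 0},{"tx": -48,"ty": -4,"tz": 227,"ax": 0,"ay": 0,"az": 0},{"tx": -48,"ty": -4,"tz": 227,"ax": 0,"ay": 0,"az": 0}], "fingers": 0.7}}

```text
time_s: 2.55
ee_pos: [0.58, -0.2439, 0.0639]
eef_rot: [-0.666, 0.746, 0.001, -0.0]
wrist_force: [-0.5, 0.0, 0.7]
finger_gap: 0.0599
```

Request:
{"op": "apply_moves", "data": {"steps": [{"tx": 0,"ty": 0,"tz": 0,"ax": 0,"ay": 0,"az": 0},{"tx": 0,"ty": 0,"tz": 0,"ax": 0,"ay": 0,"az": 0},{"tx": 0,"ty": 0,"tz": 0,"ax": 0,"ay": 0,"az": 0},{"tx": 0,"ty": 0,"tz": 0,"ax": 0,"ay": 0,"az": 0},{"tx": 0,"ty": 0,"tz": 0,"ax": 0,"ay": 0,"az": 0},{"tx": 0,"ty": 0,"tz": 0,"ax": 0,"ay": 0,"az": 0},{"tx": 0,"ty": 0,"tz": 0,"ax": 0,"ay": 0,"az": 0},{"tx": 0,"ty": 0,"tz": -10,"ax": 0,"ay": 0,"az": 0},{"tx": 0,"ty": 0,"tz": -40,"ax": 0,"ay": 0,"az": 0},{"tx": 0,"ty": 0,"tz": -80,"ax": 0,"ay": 0,"az": 0},{"tx": 0,"ty": 0,"tz": -120,"ax": 0,"ay": 0,"az": 0},{"tx": 0,"ty": 0,"tz": -160,"ax": 0,"ay": 0,"az": 0}], "fingers": 0, "newtons": 60}}

```text
time_s: 3.75
ee_pos: [0.5804, -0.2431, 0.2254]
eef_rot: [-0.666, 0.746, 0.001, -0.0]
wrist_force: [0.9, -0.6, -2.6]
finger_gap: 0.0091
```

Request:
{"op": "apply_moves", "data": {"steps": [{"tx": -15,"ty": -1,"tz": -3,"ax": 0,"ay": 0,"az": 0},{"tx": -45,"ty": -4,"tz": -8,"ax": 0,"ay": 0,"az": 0},{"tx": -85,"ty": -8,"tz": -10,"ax": 0,"ay": 0,"az": 0},{"tx": -130,"ty": -12,"tz": -10,"ax": 0,"ay": 0,"az": 0},{"tx": -175,"ty": -17,"tz": -10,"ax": 0,"ay": 0,"az": 0},{"tx": -220,"ty": -22,"tz": -10,"ax": 0,"ay": 0,"az": 0},{"tx": -265,"ty": -26,"tz": -10,"ax": 0,"ay": 0,"az": 0},{"tx": -310,"ty": -30,"tz": -10,"ax": 0,"ay": 0,"az": 0},{"tx": -350,"ty": -34,"tz": -10,"ax": 0,"ay": 0,"az": 0},{"tx": -380,"ty": -36,"tz": -5,"ax": 0,"ay": 0,"az": 0},{"tx": -392,"ty": -37,"tz": 0,"ax": 0,"ay": 0,"az": 0},{"tx": -394,"ty": -37,"tz": 0,"ax": 0,"ay": 0,"az": 0}]}}

```text
time_s: 4.95
ee_pos: [0.6613, 0.1456, 0.2213]
eef_rot: [-0.667, 0.745, 0.001, -0.002]
wrist_force: [0.1, 0.2, -2.8]
finger_gap: 0.0087
```

```bash
python3 - <<'E'
from h import *
s=manip.get_state();print(s["ee_pos"],s["wrist_force"],s["joints"].round(2),rel((*wash(.105,.03),.083)))
c=cam("scene")["im"][150:400,240:500]; d=cam("side")["im"][150:400,140:400]
cv2.imwrite("pics/p1.png",cv2.resize(np.hstack([c,d]),None,fx=1.5,fy=1.5)[...,::-1])
E
```

```text
[0.66125689 0.14555728 0.22127783] [ 0.08821166  0.23434011 -2.83806989] [ 0.16  0.5   0.88 -0.    1.76  1.84] [ -0.3  -1.2 138.3]
```

View pics/p1.png

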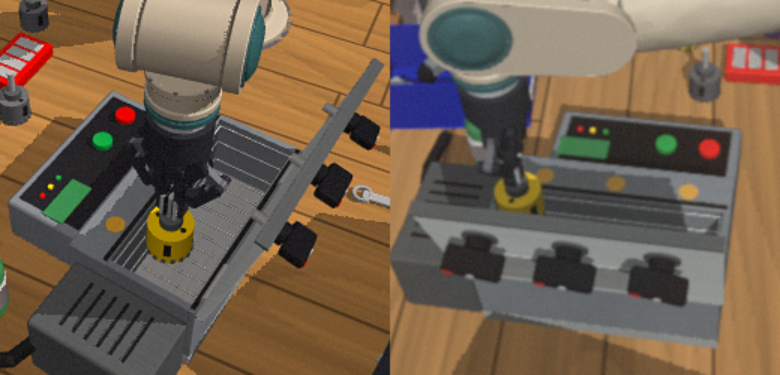

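The saw is held level over the well at the +x end, well clear of the lid, so I'm lowering it.

Request:
{"op": "apply_moves", "data": {"steps": [{"tx": 0,"ty": 0,"tz": 15,"ax": 0,"ay": 0,"az": 0},{"tx": 0,"ty": 0,"tz": 45,"ax": 0,"ay": 0,"az": 0},{"tx": 0,"ty": 0,"tz": 80,"ax": 0,"ay": 0,"az": 0},{"tx": 0,"ty": 0,"tz": 108,"ax": 0,"ay": 0,"az": 0},{"tx": 0,"ty": 0,"tz": 124,"ax": 0,"ay": 0,"az": 0},{"tx": 0,"ty": 0,"tz": 131,"ax": 0,"ay": 0,"az": 0},{"tx": 0,"ty": 0,"tz": 135,"ax": 0,"ay": 0,"az": 0},{"tx": 0,"ty": 0,"tz": 137,"ax": 0,"ay": 0,"az": 0},{"tx": 0,"ty": 0,"tz": 138,"ax": 0,"ay": 0,"az": 0}]}}

```text
time_s: 5.95
ee_pos: [0.6629, 0.1441, 0.0878]
eef_rot: [-0.666, 0.746, -0.001, 0.001]
wrist_force: [0.1, -0.3, -2.9]
finger_gap: 0.0093
```

Request:
{"op": "apply_moves", "data": {"steps": [{"tx": 0,"ty": 0,"tz": 1,"ax": 0,"ay": 0,"az": 0},{"tx": 0,"ty": 0,"tz": 2,"ax": 0,"ay": 0,"az": 0},{"tx": 0,"ty": 0,"tz": 3,"ax": 0,"ay": 0,"az": 0},{"tx": 0,"ty": 0,"tz": 3,"ax": 0,"ay": 0,"az": 0}]}}

```text
time_s: 6.35
ee_pos: [0.6621, 0.1441, 0.0832]
eef_rot: [-0.666, 0.746, 0.0, -0.0]
wrist_force: [-0.3, 0.2, -3.3]
finger_gap: 0.0094
```

Request:
{"op": "apply_moves", "data": {"steps": [{"tx": 0,"ty": 0,"tz": 1,"ax": 0,"ay": 0,"az": 0},{"tx": 0,"ty": 0,"tz": 2,"ax": 0,"ay": 0,"az": 0},{"tx": 0,"ty": 0,"tz": 2,"ax": 0,"ay": 0,"az": 0}]}}

```text
time_s: 6.65
ee_pos: [0.6626, 0.1444, 0.083]
eef_rot: [-0.666, 0.746, -0.0, 0.001]
wrist_force: [-3.2, 0.2, 5.2]
finger_gap: 0.0092
```

Request:
{"op": "apply_moves", "data": {"steps": [{"tx": 0,"ty": 0,"tz": 0,"ax": 0,"ay": 0,"az": 0},{"tx": 0,"ty": 0,"tz": 0,"ax": 0,"ay": 0,"az": 0},{"tx": 0,"ty": 0,"tz": 0,"ax": 0,"ay": 0,"az": 0},{"tx": 0,"ty": 0,"tz": 0,"ax": 0,"ay": 0,"az": 0},{"tx": 0,"ty": 0,"tz": -15,"ax": 0,"ay": 0,"az": 0},{"tx": 0,"ty": 0,"tz": -50,"ax": 0,"ay": 0,"az": 0},{"tx": 0,"ty": 0,"tz": -95,"ax": 0,"ay": 0,"az": 0},{"tx": 5,"ty": 0,"tz": -140,"ax": 0,"ay": 0,"az": 0},{"tx": 35,"ty": 2,"tz": -170,"ax": 0,"ay": 0,"az": 0},{"tx": 75,"ty": 4,"tz": -185,"ax": 0,"ay": 0,"az": 0},{"tx": 120,"ty": 7,"tz": -195,"ax": 0,"ay": 0,"az": 0},{"tx": 160,"ty": 10,"tz": -200,"ax": 0,"ay": 0,"az": 0}], "fingers": 0.4}}

```text
time_s: 7.85
ee_pos: [0.6339, -0.0155, 0.2844]
eef_rot: [-0.666, 0.746, -0.001, 0.001]
wrist_force: [-0.4, -0.1, 0.3]
finger_gap: 0.0342
```

Request:
{"op": "apply_moves", "data": {"steps": [{"tx": 45,"ty": 3,"tz": 0,"ax": 0,"ay": 0,"az": 0},{"tx": 90,"ty": 6,"tz": 0,"ax": 0,"ay": 0,"az": 0},{"tx": 135,"ty": 9,"tz": 0,"ax": 0,"ay": 0,"az": 0},{"tx": 180,"ty": 12,"tz": 0,"ax": 0,"ay": 0,"az": 0},{"tx": 225,"ty": 15,"tz": 0,"ax": 0,"ay": 0,"az": 0},{"tx": 265,"ty": 17,"tz": 0,"ax": 0,"ay": 0,"az": 0},{"tx": 280,"ty": 20,"tz": 0,"ax": 0,"ay": 0,"az": 0},{"tx": 280,"ty": 21,"tz": 0,"ax": 0,"ay": 0,"az": 0}], "fingers": 0.7}}

```text
time_s: 8.65
ee_pos: [0.581, -0.2914, 0.2819]
eef_rot: [-0.665, 0.747, -0.0, 0.0]
wrist_force: [-0.4, -0.4, -1.0]
finger_gap: 0.0601
```

```bash
python3 - <<'E'
from h import *
import pickle
W=cam("wrist");cv2.imwrite("pics/w3.png",W["im"][...,::-1]);pickle.dump(W,open("w3.pkl","wb"))
s=manip.get_state();print(s["time_s"],s["ee_pos"])
for n,p in(("red",(.5735,-.3717)),("yelS",(.4636,-.3631)),("grey",(.4289,-.2379))):print(n,proj(W,(*p,.097)).round(1),rel((*p,.063)))
E
```

```text
8.7 [ 0.58154566 -0.28958918  0.28200993]
red [410.7 209.9] [ 82.5  -1.2 219. ]
yelS [406.4 320.6] [ 86.5 109.  218.9]
grey [283.9 363.4] [-34.  157.7 218.9]
```

View pics/w3.png

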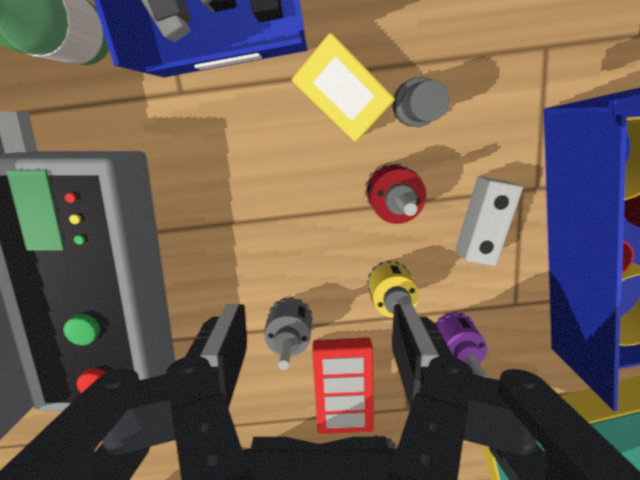

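The red saw's tip is at (410,209), matching prediction, and nothing has moved. Picture count is 10.

Request:
{"op": "apply_moves", "data": {"steps": [{"tx": 40,"ty": 0,"tz": 20,"ax": 0,"ay": 0,"az": 0},{"tx": 78,"ty": -1,"tz": 50,"ax": 0,"ay": 0,"az": 0},{"tx": 82,"ty": -1,"tz": 90,"ax": 0,"ay": 0,"az": 0},{"tx": 82,"ty": -1,"tz": 130,"ax": 0,"ay": 0,"az": 0},{"tx": 82,"ty": -1,"tz": 170,"ax": 0,"ay": 0,"az": 0},{"tx": 82,"ty": -1,"tz": 200,"ax": 0,"ay": 0,"az": 0},{"tx": 82,"ty": -1,"tz": 214,"ax": 0,"ay": 0,"az": 0},{"tx": 82,"ty": -1,"tz": 219,"ax": 0,"ay": 0,"az": 0},{"tx": 82,"ty": -1,"tz": 219,"ax": 0,"ay": 0,"az": 0}]}}

```text
time_s: 9.6
ee_pos: [0.5744, -0.3707, 0.0635]
eef_rot: [-0.666, 0.746, -0.001, 0.0]
wrist_force: [-0.9, 0.0, -0.5]
finger_gap: 0.0593
```

Request:
{"op": "apply_moves", "data": {"steps": [{"tx": 0,"ty": 0,"tz": 0,"ax": 0,"ay": 0,"az": 0},{"tx": 0,"ty": 0,"tz": 0,"ax": 0,"ay": 0,"az": 0},{"tx": 0,"ty": 0,"tz": 0,"ax": 0,"ay": 0,"az": 0},{"tx": 0,"ty": 0,"tz": 0,"ax": 0,"ay": 0,"az": 0},{"tx": 0,"ty": 0,"tz": 0,"ax": 0,"ay": 0,"az": 0},{"tx": 0,"ty": 0,"tz": 0,"ax": 0,"ay": 0,"az": 0},{"tx": 0,"ty": 0,"tz": 0,"ax": 0,"ay": 0,"az": 0},{"tx": 0,"ty": 0,"tz": -10,"ax": 0,"ay": 0,"az": 0},{"tx": 0,"ty": 0,"tz": -40,"ax": 0,"ay": 0,"az": 0},{"tx": 0,"ty": 0,"tz": -80,"ax": 0,"ay": 0,"az": 0},{"tx": 0,"ty": 0,"tz": -120,"ax": 0,"ay": 0,"az": 0},{"tx": 0,"ty": 0,"tz": -160,"ax": 0,"ay": 0,"az": 0}], "fingers": 0, "newtons": 60}}

```text
time_s: 10.8
ee_pos: [0.5729, -0.3709, 0.2232]
eef_rot: [-0.666, 0.746, 0.001, -0.0]
wrist_force: [-0.1, 0.5, -2.8]
finger_gap: 0.0092
```

```bash
python3 - <<'E'
from h import *
s=manip.get_state();print(s["ee_pos"],s["finger_gap"],rel((*wash(.035,.03),.083)))
E
```

```text
[ 0.57293722 -0.37094204  0.22324459] 0.009195792990556619 [-523.3   39.7  140.7]
```

Request:
{"op": "apply_moves", "data": {"steps": [{"tx": -20,"ty": 2,"tz": -3,"ax": 0,"ay": 0,"az": 0},{"tx": -60,"ty": 5,"tz": -8,"ax": 0,"ay": 0,"az": 0},{"tx": -105,"ty": 9,"tz": -12,"ax": 0,"ay": 0,"az": 0},{"tx": -153,"ty": 13,"tz": -14,"ax": 0,"ay": 0,"az": 0},{"tx": -201,"ty": 17,"tz": -14,"ax": 0,"ay": 0,"az": 0},{"tx": -249,"ty": 21,"tz": -14,"ax": 0,"ay": 0,"az": 0},{"tx": -297,"ty": 25,"tz": -14,"ax": 0,"ay": 0,"az": 0},{"tx": -345,"ty": 29,"tz": -14,"ax": 0,"ay": 0,"az": 0},{"tx": -393,"ty": 33,"tz": -14,"ax": 0,"ay": 0,"az": 0},{"tx": -440,"ty": 36,"tz": -12,"ax": 0,"ay": 0,"az": 0},{"tx": -482,"ty": 39,"tz": -6,"ax": 0,"ay": 0,"az": 0},{"tx": -510,"ty": 40,"tz": 0,"ax": 0,"ay": 0,"az": 0}]}}

```text
time_s: 12.0
ee_pos: [0.5905, 0.143, 0.2217]
eef_rot: [-0.667, 0.745, 0.001, -0.0]
wrist_force: [0.5, -0.2, -2.1]
finger_gap: 0.0092
```

Request:
{"op": "apply_moves", "data": {"steps": [{"tx": -11,"ty": 0,"tz": 5,"ax": 0,"ay": 0,"az": 0},{"tx": -13,"ty": 0,"tz": 20,"ax": 0,"ay": 0,"az": 0},{"tx": -13,"ty": 0,"tz": 50,"ax": 0,"ay": 0,"az": 0},{"tx": -13,"ty": 0,"tz": 85,"ax": 0,"ay": 0,"az": 0},{"tx": -13,"ty": 0,"tz": 112,"ax": 0,"ay": 0,"az": 0},{"tx": -13,"ty": 0,"tz": 128,"ax": 0,"ay": 0,"az": 0},{"tx": -13,"ty": 0,"tz": 135,"ax": 0,"ay": 0,"az": 0},{"tx": -13,"ty": 0,"tz": 139,"ax": 0,"ay": 0,"az": 0},{"tx": -13,"ty": 0,"tz": 140,"ax": 0,"ay": 0,"az": 0},{"tx": -13,"ty": 0,"tz": 141,"ax": 0,"ay": 0,"az": 0},{"tx": -13,"ty": 0,"tz": 141,"ax": 0,"ay": 0,"az": 0}]}}

```text
time_s: 13.1
ee_pos: [0.5932, 0.153, 0.0823]
eef_rot: [-0.666, 0.746, -0.001, 0.001]
wrist_force: [-0.0, 0.4, -3.0]
finger_gap: 0.0093
```

Request:
{"op": "apply_moves", "data": {"steps": [{"tx": 0,"ty": 0,"tz": 0,"ax": 0,"ay": 0,"az": 0},{"tx": 0,"ty": 0,"tz": 0,"ax": 0,"ay": 0,"az": 0},{"tx": 0,"ty": 0,"tz": 0,"ax": 0,"ay": 0,"az": 0},{"tx": 0,"ty": 0,"tz": 0,"ax": 0,"ay": 0,"az": 0},{"tx": 0,"ty": 0,"tz": -15,"ax": 0,"ay": 0,"az": 0},{"tx": 0,"ty": 0,"tz": -50,"ax": 0,"ay": 0,"az": 0},{"tx": 0,"ty": 0,"tz": -95,"ax": 0,"ay": 0,"az": 0},{"tx": 5,"ty": 0,"tz": -140,"ax": 0,"ay": 0,"az": 0},{"tx": 40,"ty": 4,"tz": -160,"ax": 0,"ay": 0,"az": 0},{"tx": 85,"ty": 10,"tz": -165,"ax": 0,"ay": 0,"az": 0},{"tx": 130,"ty": 16,"tz": -165,"ax": 0,"ay": 0,"az": 0},{"tx": 175,"ty": 22,"tz": -165,"ax": 0,"ay": 0,"az": 0}], "fingers": 0.4}}

```text
time_s: 14.3
ee_pos: [0.5506, -0.0199, 0.2482]
eef_rot: [-0.666, 0.746, -0.001, 0.001]
wrist_force: [1.1, -0.8, -0.6]
finger_gap: 0.0341
```

Request:
{"op": "apply_moves", "data": {"steps": [{"tx": 45,"ty": 5,"tz": 0,"ax": 0,"ay": 0,"az": 0},{"tx": 90,"ty": 10,"tz": 0,"ax": 0,"ay": 0,"az": 0},{"tx": 135,"ty": 15,"tz": 0,"ax": 0,"ay": 0,"az": 0},{"tx": 180,"ty": 20,"tz": 0,"ax": 0,"ay": 0,"az": 0},{"tx": 225,"ty": 25,"tz": 0,"ax": 0,"ay": 0,"az": 0},{"tx": 260,"ty": 28,"tz": 0,"ax": 0,"ay": 0,"az": 0},{"tx": 280,"ty": 30,"tz": 0,"ax": 0,"ay": 0,"az": 0},{"tx": 280,"ty": 30,"tz": 0,"ax": 0,"ay": 0,"az": 0}], "fingers": 0.7}}

```text
time_s: 15.1
ee_pos: [0.4888, -0.2957, 0.2473]
eef_rot: [-0.665, 0.747, -0.001, -0.0]
wrist_force: [0.0, -0.2, 0.1]
finger_gap: 0.06
```

```bash
python3 - <<'E'
from h import *
W=cam("wrist")
s=manip.get_state();print(s["time_s"],s["ee_pos"])
for b in blobs(W,(22,120,80),(34,255,255),200):print(b)
for n,p in(("yelS",(.4636,-.3631)),("grey",(.4289,-.2379))):print(n,proj(W,(*p,.097)).round(1),"cup",proj(W,(*p,.04)).round(1),rel((*p,.063)))
# scene knock check: yellow/grey cups vs start
for b in blobs(cam("scene"),(22,120,80),(34,255,255),100):print("scene",b)
E
```

```text
15.15 [ 0.48939133 -0.29413145  0.24727596]
(array([339.4,  12.6]), [304, 0, 70, 38, 1388])
(array([386.7, 218. ]), [362, 192, 58, 60, 1601])
(array([589.9, 367.5]), [521, 340, 119, 55, 3470])
yelS [405.2 243. ] cup [392.3 223.9] [ 71.4  17.9 184.3]
grey [259.6 297.7] cup [268.  271.6] [-49.   66.7 184.2]
scene (array([233.1, 121.1]), [226, 102, 17, 39, 258])
scene (array([173.6, 145.9]), [137, 133, 73, 26, 759])
scene (array([124.3, 165.3]), [113, 156, 27, 25, 289])
scene (array([201. , 214.3]), [190, 201, 21, 25, 295])
scene (array([162.3, 273.8]), [145, 257, 30, 37, 472])
scene (array([358.8, 338.9]), [353, 329, 11, 21, 114])
```

Small yellow is unmoved (scene centroid (201.0,214.3), the same as at the start), so I'm picking it.

Request:
{"op": "apply_moves", "data": {"steps": [{"tx": 36,"ty": 9,"tz": 15,"ax": 0,"ay": 0,"az": 0},{"tx": 68,"ty": 17,"tz": 40,"ax": 0,"ay": 0,"az": 0},{"tx": 71,"ty": 18,"tz": 80,"ax": 0,"ay": 0,"az": 0},{"tx": 71,"ty": 18,"tz": 120,"ax": 0,"ay": 0,"az": 0},{"tx": 71,"ty": 18,"tz": 155,"ax": 0,"ay": 0,"az": 0},{"tx": 71,"ty": 18,"tz": 176,"ax": 0,"ay": 0,"az": 0},{"tx": 71,"ty": 18,"tz": 184,"ax": 0,"ay": 0,"az": 0},{"tx": 71,"ty": 18,"tz": 184,"ax": 0,"ay": 0,"az": 0}]}}

```text
time_s: 16.0
ee_pos: [0.4642, -0.3608, 0.0621]
eef_rot: [-0.667, 0.745, 0.001, -0.0]
wrist_force: [-0.1, -0.1, -0.1]
finger_gap: 0.0597
```

Request:
{"op": "apply_moves", "data": {"steps": [{"tx": 0,"ty": 0,"tz": 0,"ax": 0,"ay": 0,"az": 0},{"tx": 0,"ty": 0,"tz": 0,"ax": 0,"ay": 0,"az": 0},{"tx": 0,"ty": 0,"tz": 0,"ax": 0,"ay": 0,"az": 0},{"tx": 0,"ty": 0,"tz": 0,"ax": 0,"ay": 0,"az": 0},{"tx": 0,"ty": 0,"tz": 0,"ax": 0,"ay": 0,"az": 0},{"tx": 0,"ty": 0,"tz": 0,"ax": 0,"ay": 0,"az": 0},{"tx": 0,"ty": 0,"tz": 0,"ax": 0,"ay": 0,"az": 0},{"tx": 0,"ty": 0,"tz": -10,"ax": 0,"ay": 0,"az": 0},{"tx": 0,"ty": 0,"tz": -40,"ax": 0,"ay": 0,"az": 0},{"tx": 0,"ty": 0,"tz": -80,"ax": 0,"ay": 0,"az": 0},{"tx": 0,"ty": 0,"tz": -120,"ax": 0,"ay": 0,"az": 0},{"tx": 0,"ty": 0,"tz": -160,"ax": 0,"ay": 0,"az": 0}], "fingers": 0, "newtons": 60}}

```text
time_s: 17.2
ee_pos: [0.4633, -0.3612, 0.2232]
eef_rot: [-0.666, 0.746, 0.001, -0.0]
wrist_force: [0.4, -1.8, -1.9]
finger_gap: 0.0095
```

```bash
python3 - <<'E'
from h import *
s=manip.get_state();print(s["ee_pos"],s["finger_gap"],rel((*wash(-.035,.03),.083)))
E
```

```text
[ 0.46328831 -0.36117319  0.22321916] 0.009483229173591496 [-5.26e+02 -5.00e-01  1.41e+02]
```

Request:
{"op": "apply_moves", "data": {"steps": [{"tx": -20,"ty": 0,"tz": -3,"ax": 0,"ay": 0,"az": 0},{"tx": -60,"ty": 0,"tz": -8,"ax": 0,"ay": 0,"az": 0},{"tx": -105,"ty": 0,"tz": -12,"ax": 0,"ay": 0,"az": 0},{"tx": -153,"ty": 0,"tz": -14,"ax": 0,"ay": 0,"az": 0},{"tx": -201,"ty": 0,"tz": -14,"ax": 0,"ay": 0,"az": 0},{"tx": -249,"ty": 0,"tz": -14,"ax": 0,"ay": 0,"az": 0},{"tx": -297,"ty": 0,"tz": -14,"ax": 0,"ay": 0,"az": 0},{"tx": -345,"ty": 0,"tz": -14,"ax": 0,"ay": 0,"az": 0},{"tx": -393,"ty": 0,"tz": -14,"ax": 0,"ay": 0,"az": 0},{"tx": -440,"ty": 0,"tz": -12,"ax": 0,"ay": 0,"az": 0},{"tx": -482,"ty": 0,"tz": -6,"ax": 0,"ay": 0,"az": 0},{"tx": -510,"ty": 0,"tz": 0,"ax": 0,"ay": 0,"az": 0}]}}

```text
time_s: 18.4
ee_pos: [0.52, 0.1482, 0.2205]
eef_rot: [-0.667, 0.745, 0.001, -0.001]
wrist_force: [-0.2, -0.8, -2.6]
finger_gap: 0.009
```

Request:
{"op": "apply_moves", "data": {"steps": [{"tx": -13,"ty": 0,"tz": 5,"ax": 0,"ay": 0,"az": 0},{"tx": -16,"ty": 0,"tz": 20,"ax": 0,"ay": 0,"az": 0},{"tx": -16,"ty": 0,"tz": 50,"ax": 0,"ay": 0,"az": 0},{"tx": -16,"ty": 0,"tz": 85,"ax": 0,"ay": 0,"az": 0},{"tx": -16,"ty": 0,"tz": 112,"ax": 0,"ay": 0,"az": 0},{"tx": -16,"ty": 0,"tz": 128,"ax": 0,"ay": 0,"az": 0},{"tx": -16,"ty": 0,"tz": 135,"ax": 0,"ay": 0,"az": 0},{"tx": -16,"ty": 0,"tz": 139,"ax": 0,"ay": 0,"az": 0},{"tx": -16,"ty": 0,"tz": 140,"ax": 0,"ay": 0,"az": 0},{"tx": -16,"ty": 0,"tz": 141,"ax": 0,"ay": 0,"az": 0},{"tx": -16,"ty": 0,"tz": 141,"ax": 0,"ay": 0,"az": 0}]}}

```text
time_s: 19.5
ee_pos: [0.5236, 0.1608, 0.0821]
eef_rot: [-0.666, 0.746, -0.0, 0.001]
wrist_force: [0.3, -0.6, -2.8]
finger_gap: 0.0095
```

Request:
{"op": "apply_moves", "data": {"steps": [{"tx": 0,"ty": 0,"tz": 0,"ax": 0,"ay": 0,"az": 0},{"tx": 0,"ty": 0,"tz": 0,"ax": 0,"ay": 0,"az": 0},{"tx": 0,"ty": 0,"tz": 0,"ax": 0,"ay": 0,"az": 0},{"tx": 0,"ty": 0,"tz": 0,"ax": 0,"ay": 0,"az": 0},{"tx": 0,"ty": 0,"tz": -15,"ax": 0,"ay": 0,"az": 0},{"tx": 0,"ty": 0,"tz": -50,"ax": 0,"ay": 0,"az": 0},{"tx": 0,"ty": 0,"tz": -95,"ax": 0,"ay": 0,"az": 0},{"tx": 5,"ty": 0,"tz": -140,"ax": 0,"ay": 0,"az": 0},{"tx": 40,"ty": 0,"tz": -160,"ax": 0,"ay": 0,"az": 0},{"tx": 85,"ty": 0,"tz": -165,"ax": 0,"ay": 0,"az": 0},{"tx": 130,"ty": 0,"tz": -165,"ax": 0,"ay": 0,"az": 0},{"tx": 175,"ty": 0,"tz": -165,"ax": 0,"ay": 0,"az": 0}], "fingers": 0.4}}

```text
time_s: 20.7
ee_pos: [0.5031, -0.0145, 0.2482]
eef_rot: [-0.666, 0.746, -0.001, 0.001]
wrist_force: [0.5, -0.0, 0.3]
finger_gap: 0.0344
```

Request:
{"op": "apply_moves", "data": {"steps": [{"tx": 45,"ty": 0,"tz": 0,"ax": 0,"ay": 0,"az": 0},{"tx": 90,"ty": 0,"tz": 0,"ax": 0,"ay": 0,"az": 0},{"tx": 135,"ty": 0,"tz": 0,"ax": 0,"ay": 0,"az": 0},{"tx": 165,"ty": 0,"tz": 0,"ax": 0,"ay": 0,"az": 0},{"tx": 180,"ty": 0,"tz": 0,"ax": 0,"ay": 0,"az": 0},{"tx": 180,"ty": 0,"tz": 0,"ax": 0,"ay": 0,"az": 0}], "fingers": 0.7}}

```text
time_s: 21.3
ee_pos: [0.4829, -0.1931, 0.247]
eef_rot: [-0.665, 0.747, -0.0, 0.0]
wrist_force: [0.9, 0.6, -0.9]
finger_gap: 0.0597
```

```bash
python3 - <<'E'
from h import *
W=cam("wrist");S=cam("scene")
s=manip.get_state();print(s["time_s"],s["ee_pos"])
for n,p in(("grey",(.4289,-.2379)),):print(n,proj(W,(*p,.097)).round(1),"cup",proj(W,(*p,.04)).round(1),rel((*p,.063)))
a=cv2.resize(S["im"][135:375,130:450],None,fx=1,fy=1)
cv2.imwrite("pics/w4.png",np.hstack([W["im"][100:480,0:480],cv2.copyMakeBorder(a,0,140,0,0,0)])[...,::-1])
E
```

```text
21.4 [ 0.48334705 -0.19108753  0.24678801]
grey [379.8 278.6] cup [370.9 254.9] [ 52.7  48.9 183.7]
```

View pics/w4.png

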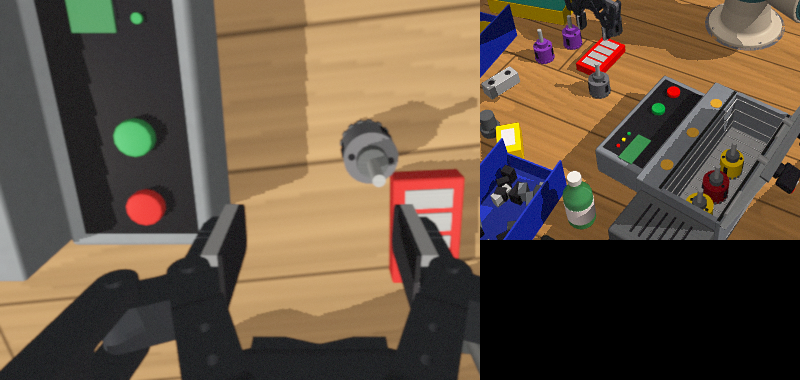

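Grey tip is at (379,281), as predicted, and three saws stand in the basket. Picture count is 11.

Request:
{"op": "apply_moves", "data": {"steps": [{"tx": 26,"ty": 25,"tz": 15,"ax": 0,"ay": 0,"az": 0},{"tx": 51,"ty": 48,"tz": 40,"ax": 0,"ay": 0,"az": 0},{"tx": 53,"ty": 50,"tz": 80,"ax": 0,"ay": 0,"az": 0},{"tx": 53,"ty": 50,"tz": 120,"ax": 0,"ay": 0,"az": 0},{"tx": 53,"ty": 50,"tz": 155,"ax": 0,"ay": 0,"az": 0},{"tx": 53,"ty": 50,"tz": 176,"ax": 0,"ay": 0,"az": 0},{"tx": 53,"ty": 50,"tz": 184,"ax": 0,"ay": 0,"az": 0},{"tx": 53,"ty": 50,"tz": 184,"ax": 0,"ay": 0,"az": 0}]}}

```text
time_s: 22.2
ee_pos: [0.4276, -0.2377, 0.0619]
eef_rot: [-0.667, 0.745, 0.001, -0.0]
wrist_force: [-0.2, -1.3, -0.1]
finger_gap: 0.0596
```

Request:
{"op": "apply_moves", "data": {"steps": [{"tx": 0,"ty": 0,"tz": 0,"ax": 0,"ay": 0,"az": 0},{"tx": 0,"ty": 0,"tz": 0,"ax": 0,"ay": 0,"az": 0},{"tx": 0,"ty": 0,"tz": 0,"ax": 0,"ay": 0,"az": 0},{"tx": 0,"ty": 0,"tz": 0,"ax": 0,"ay": 0,"az": 0},{"tx": 0,"ty": 0,"tz": 0,"ax": 0,"ay": 0,"az": 0},{"tx": 0,"ty": 0,"tz": 0,"ax": 0,"ay": 0,"az": 0},{"tx": 0,"ty": 0,"tz": 0,"ax": 0,"ay": 0,"az": 0},{"tx": 0,"ty": 0,"tz": -10,"ax": 0,"ay": 0,"az": 0},{"tx": 0,"ty": 0,"tz": -40,"ax": 0,"ay": 0,"az": 0},{"tx": 0,"ty": 0,"tz": -80,"ax": 0,"ay": 0,"az": 0},{"tx": 0,"ty": 0,"tz": -120,"ax": 0,"ay": 0,"az": 0},{"tx": 0,"ty": 0,"tz": -160,"ax": 0,"ay": 0,"az": 0}], "fingers": 0, "newtons": 60}}

```text
time_s: 23.4
ee_pos: [0.4268, -0.2387, 0.2236]
eef_rot: [-0.666, 0.746, 0.001, -0.0]
wrist_force: [0.2, -1.2, -3.1]
finger_gap: 0.009
```

```bash
python3 - <<'E'
from h import *
s=manip.get_state();print(s["ee_pos"],s["finger_gap"],rel((*wash(-.105,.03),.083)))
E
```

```text
[ 0.42681057 -0.23869808  0.22361474] 0.008986687337471665 [-408.7   19.7  140.8]
```

Request:
{"op": "apply_moves", "data": {"steps": [{"tx": -20,"ty": 1,"tz": -3,"ax": 0,"ay": 0,"az": 0},{"tx": -60,"ty": 3,"tz": -8,"ax": 0,"ay": 0,"az": 0},{"tx": -105,"ty": 5,"tz": -12,"ax": 0,"ay": 0,"az": 0},{"tx": -153,"ty": 7,"tz": -14,"ax": 0,"ay": 0,"az": 0},{"tx": -201,"ty": 10,"tz": -14,"ax": 0,"ay": 0,"az": 0},{"tx": -249,"ty": 12,"tz": -14,"ax": 0,"ay": 0,"az": 0},{"tx": -297,"ty": 14,"tz": -14,"ax": 0,"ay": 0,"az": 0},{"tx": -345,"ty": 17,"tz": -12,"ax": 0,"ay": 0,"az": 0},{"tx": -380,"ty": 19,"tz": -8,"ax": 0,"ay": 0,"az": 0},{"tx": -402,"ty": 20,"tz": 0,"ax": 0,"ay": 0,"az": 0},{"tx": -409,"ty": 20,"tz": 0,"ax": 0,"ay": 0,"az": 0},{"tx": -409,"ty": 20,"tz": 15,"ax": 0,"ay": 0,"az": 0}]}}

```text
time_s: 24.6
ee_pos: [0.4543, 0.1704, 0.2088]
eef_rot: [-0.667, 0.745, -0.001, 0.001]
wrist_force: [0.7, 0.0, -2.2]
finger_gap: 0.0094
```

Request:
{"op": "apply_moves", "data": {"steps": [{"tx": 0,"ty": 0,"tz": 30,"ax": 0,"ay": 0,"az": 0},{"tx": 0,"ty": 0,"tz": 65,"ax": 0,"ay": 0,"az": 0},{"tx": 0,"ty": 0,"tz": 94,"ax": 0,"ay": 0,"az": 0},{"tx": 0,"ty": 0,"tz": 112,"ax": 0,"ay": 0,"az": 0},{"tx": 0,"ty": 0,"tz": 120,"ax": 0,"ay": 0,"az": 0},{"tx": 0,"ty": 0,"tz": 124,"ax": 0,"ay": 0,"az": 0},{"tx": 0,"ty": 0,"tz": 126,"ax": 0,"ay": 0,"az": 0},{"tx": 0,"ty": 0,"tz": 127,"ax": 0,"ay": 0,"az": 0},{"tx": 0,"ty": 0,"tz": 127,"ax": 0,"ay": 0,"az": 0}]}}

```text
time_s: 25.5
ee_pos: [0.4543, 0.1698, 0.0812]
eef_rot: [-0.666, 0.746, -0.0, 0.001]
wrist_force: [-0.3, 0.5, -1.3]
finger_gap: 0.0093
```

Request:
{"op": "apply_moves", "data": {"steps": [{"tx": 0,"ty": 0,"tz": 0,"ax": 0,"ay": 0,"az": 0},{"tx": 0,"ty": 0,"tz": 0,"ax": 0,"ay": 0,"az": 0},{"tx": 0,"ty": 0,"tz": 0,"ax": 0,"ay": 0,"az": 0},{"tx": 0,"ty": 0,"tz": 0,"ax": 0,"ay": 0,"az": 0},{"tx": 0,"ty": 0,"tz": -15,"ax": 0,"ay": 0,"az": 0},{"tx": 0,"ty": 0,"tz": -50,"ax": 0,"ay": 0,"az": 0},{"tx": 0,"ty": 0,"tz": -95,"ax": 0,"ay": 0,"az": 0},{"tx": 0,"ty": 0,"tz": -140,"ax": 0,"ay": 0,"az": 0},{"tx": 0,"ty": 0,"tz": -185,"ax": 0,"ay": 0,"az": 0},{"tx": 0,"ty": 0,"tz": -230,"ax": 0,"ay": 0,"az": 0},{"tx": 0,"ty": 0,"tz": -275,"ax": 0,"ay": 0,"az": 0},{"tx": 0,"ty": 0,"tz": -310,"ax": 0,"ay": 0,"az": 0}], "fingers": 0.4}}

```text
time_s: 26.7
ee_pos: [0.4535, 0.1697, 0.3936]
eef_rot: [-0.666, 0.746, -0.001, 0.001]
wrist_force: [0.4, -0.2, -0.4]
finger_gap: 0.034
```

```bash
cat >> h.py <<'E'
def w3(X):  # world -> washer
    return np.r_[RW.T@(np.asarray(X)[:2]-OW),X[2]]
E
python3 - <<'E'
from h import *
s=manip.get_state();print(s["time_s"],s["ee_pos"],w3(s["ee_pos"]),s["joints"].round(2))
W=cam("wrist");S=cam("scene");D=cam("side")
cv2.imwrite("pics/w5.png",np.hstack([cv2.resize(W["im"],(480,360)),S["im"][170:530,220:540][:310].copy() if 0 else cv2.copyMakeBorder(S["im"][170:470,220:530],0,60,0,0,0)])[...,::-1])
# lid lip predicted for 1.84 and 1.9
for th in(1.8,1.84,1.9,2.0):
    y=.105-.205*np.cos(th)+.012*np.sin(th);z=.132+.205*np.sin(th)+.012*np.cos(th)
    print(th,[proj(D,(*wash(x,y),z)).round(0) for x in(-.165,.165)],[proj(S,(*wash(x,y),z)).round(0) for x in(-.165,.165)])
cv2.imwrite("pics/side5.png",D["im"][...,::-1])
E
```

```text
26.7 [0.4535101  0.16971186 0.39355302] [-0.10473473  0.03009266  0.39355302] [ 0.28 -0.04  1.17 -0.    2.01  1.97]
1.8 [array([363., 313.]), array([152., 288.])] [array([491., 191.]), array([413., 314.])]
1.84 [array([362., 318.]), array([151., 293.])] [array([495., 194.]), array([417., 317.])]
1.9 [array([361., 327.]), array([149., 301.])] [array([501., 198.]), array([424., 322.])]
2.0 [array([360., 340.]), array([146., 314.])] [array([509., 205.]), array([434., 331.])]
```

View pics/w5.png

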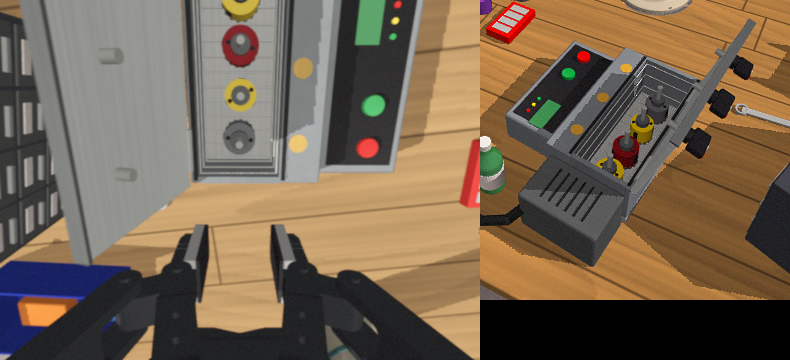

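All four saws stand in the basket in one row, and the lid angle is about 1.80 by both lid corners. Next I close the fingers and go behind the lip, between the knobs at washer x = -50.

Request:
{"op": "apply_moves", "data": {"steps": [{"tx": -25,"ty": -8,"tz": -6,"ax": 0,"ay": 0,"az": 0},{"tx": -65,"ty": -20,"tz": -6,"ax": 0,"ay": 0,"az": 0},{"tx": -105,"ty": -32,"tz": -6,"ax": 0,"ay": 0,"az": 0},{"tx": -145,"ty": -44,"tz": -6,"ax": 0,"ay": 0,"az": 0},{"tx": -175,"ty": -52,"tz": -6,"ax": 0,"ay": 0,"az": 0},{"tx": -190,"ty": -55,"tz": -6,"ax": 0,"ay": 0,"az": 0},{"tx": -190,"ty": -55,"tz": 0,"ax": 0,"ay": 0,"az": 0},{"tx": -190,"ty": -55,"tz": 35,"ax": 0,"ay": 0,"az": 0},{"tx": -190,"ty": -55,"tz": 65,"ax": 0,"ay": 0,"az": 0},{"tx": -190,"ty": -55,"tz": 80,"ax": 0,"ay": 0,"az": 0},{"tx": -190,"ty": -55,"tz": 80,"ax": 0,"ay": 0,"az": 0}], "fingers": 0}}

```text
time_s: 27.95
ee_pos: [0.5288, 0.3509, 0.3061]
eef_rot: [-0.666, 0.746, 0.001, -0.003]
wrist_force: [0.4, 0.1, -0.1]
finger_gap: 0.0001
```

```bash
python3 - <<'E'
from h import *
s=manip.get_state();p=w3(s["ee_pos"]);print(s["time_s"],p,s["finger_gap"],s["wrist_force"])
# tool deltas mm (tx=-dY, tz=-dZ) for tip corner on outer face at r
for th in np.arange(1.8,-.01,-.1):
    r=.195; y=.105-r*np.cos(th)+.012*np.sin(th)+.0145; z=.132+r*np.sin(th)+.012*np.cos(th)
    print(round(th,2),round(-(y-p[1])*1000),round(-(z-p[2])*1000))
E
```

```text
27.95 [-0.05072518  0.21869814  0.30605062] 0.00012832731914825694 [ 0.36675271  0.07521927 -0.11623564]
1.8 43 -13
1.7 62 -18
1.6 82 -21
1.5 101 -21
1.4 121 -20
1.3 140 -17
1.2 159 -12
1.1 177 -5
1.0 194 3
0.9 211 14
0.8 226 26
0.7 241 39
0.6 253 54
0.5 265 70
0.4 274 87
0.3 282 105
0.2 288 124
0.1 292 143
-0.0 294 162
```

Request:
{"op": "apply_moves", "data": {"steps": [{"tx": 25,"ty": 0,"tz": -6,"ax": 0,"ay": 0,"az": 0},{"tx": 43,"ty": 0,"tz": -9,"ax": 0,"ay": 0,"az": 0},{"tx": 62,"ty": 0,"tz": -14,"ax": 0,"ay": 0,"az": 0},{"tx": 82,"ty": 0,"tz": -17,"ax": 0,"ay": 0,"az": 0},{"tx": 101,"ty": 0,"tz": -17,"ax": 0,"ay": 0,"az": 0},{"tx": 121,"ty": 0,"tz": -16,"ax": 0,"ay": 0,"az": 0},{"tx": 140,"ty": 0,"tz": -13,"ax": 0,"ay": 0,"az": 0},{"tx": 159,"ty": 0,"tz": -8,"ax": 0,"ay": 0,"az": 0},{"tx": 177,"ty": 0,"tz": -1,"ax": 0,"ay": 0,"az": 0},{"tx": 194,"ty": 0,"tz": 7,"ax": 0,"ay": 0,"az": 0}]}}

```text
time_s: 28.95
ee_pos: [0.5084, 0.1575, 0.3103]
eef_rot: [-0.665, 0.747, -0.004, 0.005]
wrist_force: [-2.9, -6.3, 21.4]
finger_gap: -0.0001
```

```bash
python3 - <<'E'
from h import *
s=manip.get_state();p=w3(s["ee_pos"]);print(s["time_s"],p,s["wrist_force"])
D=cam("side");S=cam("scene")
cv2.imwrite("pics/l1.png",np.hstack([S["im"][130:430,220:560],D["im"][130:430,100:440]])[...,::-1])
for th in np.arange(1.2,-.01,-.1):
    r=.195; y=.105-r*np.cos(th)+.012*np.sin(th)+.0145; z=.132+r*np.sin(th)+.012*np.cos(th)
    print(round(th,2),round(-(y-p[1])*1000),round(-(z-p[2])*1000))
E
```

```text
28.95 [-0.04879889  0.02426039  0.31027135] [-2.88230849 -6.28910655 21.43202595]
1.2 -36 -8
1.1 -17 -1
1.0 0 8
0.9 17 18
0.8 32 30
0.7 46 43
0.6 59 58
0.5 70 74
0.4 80 91
0.3 88 109
0.2 93 128
0.1 98 147
-0.0 100 166
```

View pics/l1.png

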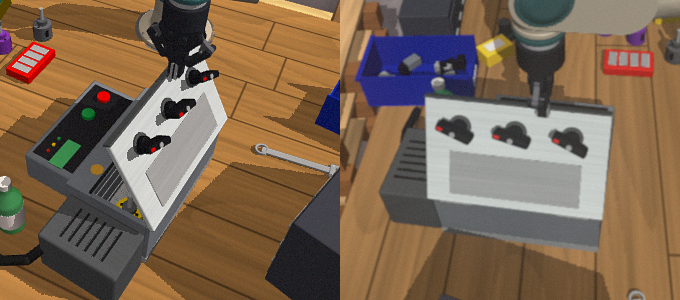

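The lid follows, but the tip is near the lip's edge (r about 202). I'll track a smaller radius, 186 mm, from here.

```bash
python3 - <<'E'
from h import *
s=manip.get_state();p=w3(s["ee_pos"]);print(p)
for th in np.arange(1.0,-.01,-.1):
    r=.186; y=.105-r*np.cos(th)+.012*np.sin(th)+.0145; z=.132+r*np.sin(th)+.012*np.cos(th)
    print(round(th,2),round(-(y-p[1])*1000),round(-(z-p[2])*1000))
E
```

```text
[-0.04869187  0.02279657  0.30821186]
1.0 -6 13
0.9 10 23
0.8 24 34
0.7 38 47
0.6 50 61
0.5 61 77
0.4 70 93
0.3 77 110
0.2 83 127
0.1 87 146
0.0 89 164
```

Request:
{"op": "apply_moves", "data": {"steps": [{"tx": -2,"ty": 0,"tz": 12,"ax": 0,"ay": 0,"az": 0},{"tx": 6,"ty": 0,"tz": 20,"ax": 0,"ay": 0,"az": 0},{"tx": 16,"ty": 0,"tz": 28,"ax": 0,"ay": 0,"az": 0},{"tx": 24,"ty": 0,"tz": 35,"ax": 0,"ay": 0,"az": 0},{"tx": 38,"ty": 0,"tz": 48,"ax": 0,"ay": 0,"az": 0},{"tx": 50,"ty": 0,"tz": 62,"ax": 0,"ay": 0,"az": 0},{"tx": 61,"ty": 0,"tz": 77,"ax": 0,"ay": 0,"az": 0},{"tx": 70,"ty": 0,"tz": 93,"ax": 0,"ay": 0,"az": 0},{"tx": 77,"ty": 0,"tz": 108,"ax": 0,"ay": 0,"az": 0},{"tx": 77,"ty": 0,"tz": 108,"ax": 0,"ay": 0,"az": 0}]}}

```text
time_s: 30.05
ee_pos: [0.4979, 0.0819, 0.1923]
eef_rot: [-0.666, 0.746, 0.001, -0.002]
wrist_force: [-0.7, 1.2, 0.5]
finger_gap: 0.0002
```

```bash
python3 - <<'E'
from h import *
s=manip.get_state();p=w3(s["ee_pos"]);print(s["time_s"],p,s["wrist_force"])
D=cam("side");S=cam("scene")
cv2.imwrite("pics/l2.png",np.hstack([S["im"][130:430,220:560],D["im"][130:430,100:440]])[...,::-1])
for th in(.3,.2,.1,0):
    r=.186; y=.105-r*np.cos(th)+.012*np.sin(th)+.0145; z=.132+r*np.sin(th)+.012*np.cos(th)
    print(round(th,2),round(-(y-p[1])*1000),round(-(z-p[2])*1000))
E
```

```text
30.05 [-0.0505676  -0.05204652  0.19229593] [-0.71366139  1.24429461  0.53802661]
0.3 3 -6
0.2 8 12
0.1 12 30
0 14 48
```

Request:
{"op": "apply_moves", "data": {"steps": [{"tx": 6,"ty": 0,"tz": 10,"ax": 0,"ay": 0,"az": 0},{"tx": 10,"ty": 0,"tz": 20,"ax": 0,"ay": 0,"az": 0},{"tx": 14,"ty": 0,"tz": 28,"ax": 0,"ay": 0,"az": 0},{"tx": 18,"ty": 0,"tz": 35,"ax": 0,"ay": 0,"az": 0},{"tx": 20,"ty": 0,"tz": 41,"ax": 0,"ay": 0,"az": 0},{"tx": 20,"ty": 0,"tz": 45,"ax": 0,"ay": 0,"az": 0}]}}

```text
time_s: 30.75
ee_pos: [0.4968, 0.0629, 0.1496]
eef_rot: [-0.666, 0.746, 0.0, -0.0]
wrist_force: [0.8, -0.4, -0.7]
finger_gap: 0.0001
```

Request:
{"op": "apply_moves", "data": {"steps": [{"tx": 0,"ty": 0,"tz": 1,"ax": 0,"ay": 0,"az": 0},{"tx": 0,"ty": 0,"tz": 2,"ax": 0,"ay": 0,"az": 0},{"tx": 0,"ty": 0,"tz": 3,"ax": 0,"ay": 0,"az": 0}]}}

```text
time_s: 31.05
ee_pos: [0.4972, 0.0633, 0.1476]
eef_rot: [-0.666, 0.746, -0.0, 0.0]
wrist_force: [0.0, 0.8, 0.4]
finger_gap: -0.0
```

Request:
{"op": "apply_moves", "data": {"steps": [{"tx": 0,"ty": 0,"tz": 1,"ax": 0,"ay": 0,"az": 0},{"tx": 0,"ty": 0,"tz": 2,"ax": 0,"ay": 0,"az": 0},{"tx": 0,"ty": 0,"tz": 3,"ax": 0,"ay": 0,"az": 0},{"tx": 0,"ty": 0,"tz": 4,"ax": 0,"ay": 0,"az": 0},{"tx": 0,"ty": 0,"tz": 5,"ax": 0,"ay": 0,"az": 0}]}}

```text
time_s: 31.55
ee_pos: [0.4971, 0.0632, 0.1439]
eef_rot: [-0.666, 0.746, -0.0, 0.0]
wrist_force: [-7.9, -1.0, 15.4]
finger_gap: -0.0001
```

```bash
python3 - <<'E'
from h import *
s=manip.get_state();p=w3(s["ee_pos"]);print(s["time_s"],p,s["wrist_force"])
D=cam("side");S=cam("scene")
cv2.imwrite("pics/l3.png",np.hstack([S["im"][150:420,230:550],D["im"][150:420,120:400]])[...,::-1])
E
```

```text
31.55 [-0.04921574 -0.07072307  0.14394943] [-7.8744324  -1.01447247 15.41223523]
```

View pics/l3.png

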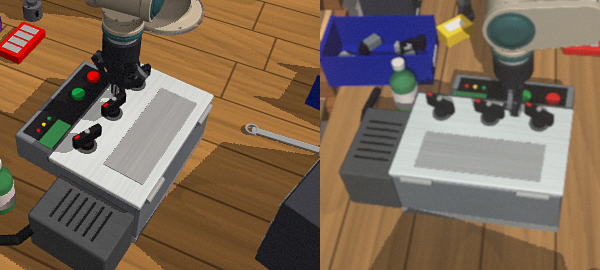

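Lid closed: the tip met resistance at z=0.144, exactly the closed outer-face height, and the picture shows it flat. Lifting now to see the knobs.

Request:
{"op": "apply_moves", "data": {"steps": [{"tx": 0,"ty": 0,"tz": -15,"ax": 0,"ay": 0,"az": 0},{"tx": 0,"ty": 0,"tz": -55,"ax": 0,"ay": 0,"az": 0},{"tx": -5,"ty": 0,"tz": -100,"ax": 0,"ay": 0,"az": 0},{"tx": -15,"ty": 0,"tz": -145,"ax": 0,"ay": 0,"az": 0},{"tx": -20,"ty": 0,"tz": -190,"ax": 0,"ay": 0,"az": 0},{"tx": -20,"ty": 0,"tz": -235,"ax": 0,"ay": 0,"az": 0},{"tx": -20,"ty": 0,"tz": -250,"ax": 0,"ay": 0,"az": 0},{"tx": -20,"ty": 0,"tz": -250,"ax": 0,"ay": 0,"az": 0},{"tx": -20,"ty": 0,"tz": -250,"ax": 0,"ay": 0,"az": 0}], "fingers": 0.5}}

```text
time_s: 32.55
ee_pos: [0.4993, 0.083, 0.391]
eef_rot: [-0.666, 0.746, 0.0, -0.001]
wrist_force: [0.9, 0.6, -0.7]
finger_gap: 0.0429
```

```bash
python3 - <<'E'
from h import *
import pickle
W=cam("wrist");pickle.dump(W,open("k.pkl","wb"))
s=manip.get_state();print(s["time_s"],w3(s["ee_pos"]),s["joints"].round(2))
v=W["im"].max(2);m=(v<60).astype(np.uint8)*255
out=W["im"].copy()
for nm,x in(("left",.1),("mid",0),("right",-.1)):
    c=proj(W,(*wash(x,-.05),.189)); r=50
    x0,y0=int(c[0])-r,int(c[1])-r
    mm=np.zeros_like(m);mm[max(0,y0):y0+2*r,max(0,x0):x0+2*r]=m[max(0,y0):y0+2*r,max(0,x0):x0+2*r]
    cs,_=cv2.findContours(mm,0,2);cn=max(cs,key=cv2.contourArea)
    P=np.array([w3(onz(W,p,.189)) for p in cn[:,0].astype(float)])[:,:2].astype(np.float32)*1000
    print(nm,c.round(),cv2.minAreaRect(P))
    cv2.drawContours(out,[cn],-1,(255,0,255),1); cv2.circle(out,tuple(int(a) for a in c),3,(0,255,0),-1)
cv2.imwrite("pics/k.png",cv2.resize(out[:360,100:540],None,fx=1.6,fy=1.6)[...,::-1])
E
```

```text
32.6 [-0.04947912 -0.05080832  0.39023794] [ 0.09  0.03  1.11 -0.    2.01  1.78]
left [318.  25.] ((92.86737823486328, -52.49623107910156), (24.488466262817383, 52.00602722167969), 82.44414520263672)
mid [318. 153.] ((0.4760551452636719, -52.84214401245117), (60.26310729980469, 23.833271026611328), 0.8921644687652588)
right [318. 258.] ((-94.74810791015625, -50.72035217285156), (24.91105079650879, 65.71715545654297), 72.15821075439453)
```

View pics/k.png

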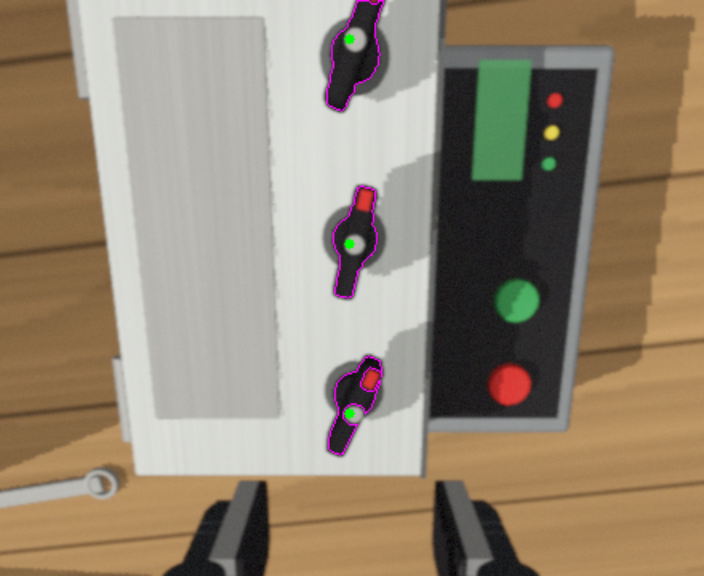

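The knobs' axes sit at their predicted places, within about 2.5 mm. Their wings have turned clockwise by about 11° (mid), 19° (left) and 20.5° (right). I'm turning the wrist back a half turn so there is enough joint range for the screwing.

Request:
{"op": "apply_moves", "data": {"steps": [{"tx": 0,"ty": -5,"tz": 0,"ax": 0,"ay": 0,"az": -8},{"tx": 0,"ty": -10,"tz": 0,"ax": 0,"ay": 0,"az": -16},{"tx": 0,"ty": -15,"tz": 0,"ax": 0,"ay": 0,"az": -24},{"tx": 0,"ty": -20,"tz": 0,"ax": 0,"ay": 0,"az": -32},{"tx": 0,"ty": -25,"tz": 5,"ax": 0,"ay": 0,"az": -40},{"tx": 0,"ty": -30,"tz": 15,"ax": 0,"ay": 0,"az": -48},{"tx": 1,"ty": -35,"tz": 30,"ax": 0,"ay": 0,"az": -56},{"tx": 1,"ty": -40,"tz": 45,"ax": 0,"ay": 0,"az": -64},{"tx": 1,"ty": -45,"tz": 60,"ax": 0,"ay": 0,"az": -72},{"tx": 1,"ty": -48,"tz": 75,"ax": 0,"ay": 0,"az": -80},{"tx": 1,"ty": -50,"tz": 90,"ax": 0,"ay": 0,"az": -88},{"tx": 1,"ty": -50,"tz": 100,"ax": 0,"ay": 0,"az": -96}]}}

```text
time_s: 33.8
ee_pos: [0.548, 0.0763, 0.2885]
eef_rot: [1.0, -0.001, -0.003, 0.0]
wrist_force: [1.0, 0.4, 0.1]
finger_gap: 0.0426
```

Request:
{"op": "apply_moves", "data": {"steps": [{"tx": 0,"ty": 0,"tz": 10,"ax": 0,"ay": 0,"az": -8},{"tx": 0,"ty": 0,"tz": 20,"ax": 0,"ay": 0,"az": -16},{"tx": 0,"ty": 0,"tz": 30,"ax": 0,"ay": 0,"az": -24},{"tx": 0,"ty": 0,"tz": 35,"ax": 0,"ay": 0,"az": -32},{"tx": 0,"ty": 0,"tz": 40,"ax": 0,"ay": 0,"az": -40},{"tx": 0,"ty": 0,"tz": 40,"ax": 0,"ay": 0,"az": -48},{"tx": 0,"ty": 0,"tz": 40,"ax": 0,"ay": 0,"az": -56},{"tx": 0,"ty": 0,"tz": 40,"ax": 0,"ay": 0,"az": -64},{"tx": 0,"ty": 0,"tz": 40,"ax": 0,"ay": 0,"az": -71},{"tx": 0,"ty": 0,"tz": 40,"ax": 0,"ay": 0,"az": -73},{"tx": 0,"ty": 0,"tz": 40,"ax": 0,"ay": 0,"az": -73}]}}

```text
time_s: 34.9
ee_pos: [0.548, 0.0763, 0.2502]
eef_rot: [0.806, 0.592, -0.001, -0.001]
wrist_force: [-0.2, -0.6, -0.6]
finger_gap: 0.043
```

```bash
cat >> h.py <<'E'
def yaw():
    x=Ro.from_quat(manip.get_state()["eef_rot"]).as_matrix()[:,0]; return np.degrees(np.arctan2(x[1],x[0])-TH)  # tool x in washer frame
E
python3 - <<'E'
from h import *
s=manip.get_state();print(s["time_s"],w3(s["ee_pos"]),s["joints"].round(2),yaw(),rel((*wash(0,-.052),.156)))
W=cam("wrist")
print(proj(W,(*wash(0,-.05),.189)))
E
```

```text
34.9 [-1.23533422e-04 -5.18523642e-02  2.50192060e-01] [ 0.07  0.13  1.28 -0.    1.73 -1.19] 79.11809345270905 [ 0.   0.4 94.2]
[321.88797764 263.27015305]
```

Request:
{"op": "apply_moves", "data": {"steps": [{"tx": 0,"ty": 0,"tz": 25,"ax": 0,"ay": 0,"az": 0},{"tx": 0,"ty": 0,"tz": 55,"ax": 0,"ay": 0,"az": 0},{"tx": 0,"ty": 0,"tz": 78,"ax": 0,"ay": 0,"az": 0},{"tx": 0,"ty": 0,"tz": 88,"ax": 0,"ay": 0,"az": 0},{"tx": 0,"ty": 0,"tz": 93,"ax": 0,"ay": 0,"az": 0},{"tx": 0,"ty": 0,"tz": 93,"ax": 0,"ay": 0,"az": 0},{"tx": 0,"ty": 0,"tz": 93,"ax": 0,"ay": 0,"az": 0}]}}

```text
time_s: 35.65
ee_pos: [0.5494, 0.0765, 0.1606]
eef_rot: [0.806, 0.591, 0.001, 0.001]
wrist_force: [-0.8, 0.6, 0.2]
finger_gap: 0.0426
```

Request:
{"op": "apply_moves", "data": {"steps": [{"tx": 0,"ty": 0,"tz": 0,"ax": 0,"ay": 0,"az": 0},{"tx": 0,"ty": 0,"tz": 0,"ax": 0,"ay": 0,"az": 0},{"tx": 0,"ty": 0,"tz": 0,"ax": 0,"ay": 0,"az": 0},{"tx": 0,"ty": 0,"tz": 0,"ax": 0,"ay": 0,"az": 0},{"tx": 0,"ty": 0,"tz": 0,"ax": 0,"ay": 0,"az": 0},{"tx": 0,"ty": 0,"tz": 0,"ax": 0,"ay": 0,"az": 0}], "fingers": 0, "newtons": 50}}

```text
time_s: 36.25
ee_pos: [0.549, 0.0752, 0.1605]
eef_rot: [0.807, 0.591, -0.0, 0.001]
wrist_force: [-2.1, -6.6, 4.3]
finger_gap: 0.0131
```

Request:
{"op": "apply_moves", "data": {"steps": [{"tx": 0,"ty": 0,"tz": 0,"ax": 0,"ay": 0,"az": 4},{"tx": 0,"ty": 0,"tz": 0,"ax": 0,"ay": 0,"az": 12},{"tx": 0,"ty": 0,"tz": 0,"ax": 0,"ay": 0,"az": 20},{"tx": 0,"ty": 0,"tz": 0,"ax": 0,"ay": 0,"az": 28},{"tx": 0,"ty": 0,"tz": 0,"ax": 0,"ay": 0,"az": 36},{"tx": 0,"ty": 0,"tz": 0,"ax": 0,"ay": 0,"az": 44},{"tx": 0,"ty": 0,"tz": 0,"ax": 0,"ay": 0,"az": 52},{"tx": 0,"ty": 0,"tz": 0,"ax": 0,"ay": 0,"az": 60},{"tx": 0,"ty": 0,"tz": 0,"ax": 0,"ay": 0,"az": 68},{"tx": 0,"ty": 0,"tz": 0,"ax": 0,"ay": 0,"az": 76},{"tx": 0,"ty": 0,"tz": 0,"ax": 0,"ay": 0,"az": 84},{"tx": 0,"ty": 0,"tz": 0,"ax": 0,"ay": 0,"az": 92}]}}

```text
time_s: 37.45
ee_pos: [0.5478, 0.0745, 0.1605]
eef_rot: [0.985, -0.173, -0.001, 0.002]
wrist_force: [-12.0, -8.5, 7.9]
finger_gap: 0.0135
```

```bash
python3 - <<'E'
from h import *
s=manip.get_state();print(s["time_s"],w3(s["ee_pos"]),s["wrist_torque"],s["wrist_force"],yaw())
E
```

```text
37.45 [-0.00016486 -0.0536637   0.16045107] [-1.37356484  1.6677179   0.1528264 ] [-12.0228585   -8.54542961   7.91848167] -13.286394020782222
```

Request:
{"op": "apply_moves", "data": {"steps": [{"tx": 0,"ty": 0,"tz": 0,"ax": 0,"ay": 0,"az": 8},{"tx": 0,"ty": 0,"tz": 0,"ax": 0,"ay": 0,"az": 16},{"tx": 0,"ty": 0,"tz": 0,"ax": 0,"ay": 0,"az": 23},{"tx": 0,"ty": 0,"tz": 0,"ax": 0,"ay": 0,"az": 28},{"tx": 0,"ty": 0,"tz": 0,"ax": 0,"ay": 0,"az": 32},{"tx": 0,"ty": 0,"tz": 0,"ax": 0,"ay": 0,"az": 34},{"tx": 0,"ty": 0,"tz": 0,"ax": 0,"ay": 0,"az": 36}]}}

```text
time_s: 38.15
ee_pos: [0.5473, 0.0749, 0.1605]
eef_rot: [0.885, -0.466, -0.001, 0.002]
wrist_force: [-13.7, -7.3, 8.5]
finger_gap: 0.0134
```

```bash
python3 - <<'E'
from h import *
s=manip.get_state();print(s["time_s"],w3(s["ee_pos"]),s["wrist_torque"],s["wrist_force"],yaw())
E
```

```text
38.15 [-0.00071166 -0.05336624  0.16045718] [-1.32954404  2.14430747  1.13921859] [-13.71126549  -7.29443666   8.53215004] -48.965871045977686
```

The mid knob is at its stop: tool yaw is -49° against -47.5° expected at 2.4 rad, and the torque rose to 1.1 N m. Releasing and going on to the left knob.

Request:
{"op": "apply_moves", "data": {"steps": [{"tx": 0,"ty": 0,"tz": 0,"ax": 0,"ay": 0,"az": 0},{"tx": 0,"ty": 0,"tz": 0,"ax": 0,"ay": 0,"az": 0},{"tx": 0,"ty": 0,"tz": 0,"ax": 0,"ay": 0,"az": 0},{"tx": 0,"ty": 0,"tz": 0,"ax": 0,"ay": 0,"az": 0},{"tx": 0,"ty": 0,"tz": -20,"ax": 0,"ay": 0,"az": 0},{"tx": 0,"ty": 0,"tz": -55,"ax": 0,"ay": 0,"az": 0},{"tx": 0,"ty": 0,"tz": -85,"ax": 0,"ay": 0,"az": -8},{"tx": 13,"ty": -15,"tz": -95,"ax": 0,"ay": 0,"az": -16},{"tx": 28,"ty": -32,"tz": -95,"ax": 0,"ay": 0,"az": -24},{"tx": 44,"ty": -50,"tz": -95,"ax": 0,"ay": 0,"az": -32},{"tx": 58,"ty": -67,"tz": -95,"ax": 0,"ay": 0,"az": -40},{"tx": 65,"ty": -75,"tz": -95,"ax": 0,"ay": 0,"az": -48}], "fingers": 0.5}}

```text
time_s: 39.35
ee_pos: [0.6486, 0.0652, 0.2533]
eef_rot: [0.998, -0.062, -0.0, 0.0]
wrist_force: [-0.6, 0.7, -0.2]
finger_gap: 0.0429
```

Request:
{"op": "apply_moves", "data": {"steps": [{"tx": 0,"ty": 0,"tz": 0,"ax": 0,"ay": 0,"az": -8},{"tx": 0,"ty": 0,"tz": 0,"ax": 0,"ay": 0,"az": -16},{"tx": 0,"ty": 0,"tz": 0,"ax": 0,"ay": 0,"az": -24},{"tx": 0,"ty": 0,"tz": 0,"ax": 0,"ay": 0,"az": -32},{"tx": 0,"ty": 0,"tz": 0,"ax": 0,"ay": 0,"az": -40},{"tx": 0,"ty": 0,"tz": 0,"ax": 0,"ay": 0,"az": -48},{"tx": 0,"ty": 0,"tz": 0,"ax": 0,"ay": 0,"az": -56},{"tx": 0,"ty": 0,"tz": 0,"ax": 0,"ay": 0,"az": -64},{"tx": 0,"ty": 0,"tz": 0,"ax": 0,"ay": 0,"az": -70},{"tx": 0,"ty": 0,"tz": 0,"ax": 0,"ay": 0,"az": -72},{"tx": 0,"ty": 0,"tz": 0,"ax": 0,"ay": 0,"az": -72}]}}

```text
time_s: 40.45
ee_pos: [0.6475, 0.0655, 0.2541]
eef_rot: [0.845, 0.534, -0.0, -0.0]
wrist_force: [0.3, 0.1, -0.0]
finger_gap: 0.0429
```

```bash
python3 - <<'E'
from h import *
s=manip.get_state();print(s["time_s"],w3(s["ee_pos"]),s["joints"].round(2),yaw(),rel((*wash(.0995,-.0535),.159)))
E
```

```text
40.45 [ 0.09991621 -0.05116808  0.25409647] [ 0.04  0.42  0.93 -0.    1.79 -1.08] 71.1412795735469 [-2.3  0.4 95.1]
```

Request:
{"op": "apply_moves", "data": {"steps": [{"tx": -2,"ty": 0,"tz": 25,"ax": 0,"ay": 0,"az": 0},{"tx": -2,"ty": 0,"tz": 55,"ax": 0,"ay": 0,"az": 0},{"tx": -2,"ty": 0,"tz": 78,"ax": 0,"ay": 0,"az": 0},{"tx": -2,"ty": 0,"tz": 89,"ax": 0,"ay": 0,"az": 0},{"tx": -2,"ty": 0,"tz": 95,"ax": 0,"ay": 0,"az": 0},{"tx": -2,"ty": 0,"tz": 95,"ax": 0,"ay": 0,"az": 0}]}}

```text
time_s: 41.05
ee_pos: [0.6467, 0.0636, 0.1594]
eef_rot: [0.846, 0.534, -0.0, 0.0]
wrist_force: [0.7, -0.4, -1.2]
finger_gap: 0.0426
```

Request:
{"op": "apply_moves", "data": {"steps": [{"tx": 0,"ty": 0,"tz": 0,"ax": 0,"ay": 0,"az": 0},{"tx": 0,"ty": 0,"tz": 0,"ax": 0,"ay": 0,"az": 0},{"tx": 0,"ty": 0,"tz": 0,"ax": 0,"ay": 0,"az": 0},{"tx": 0,"ty": 0,"tz": 0,"ax": 0,"ay": 0,"az": 0},{"tx": 0,"ty": 0,"tz": 0,"ax": 0,"ay": 0,"az": 0},{"tx": 0,"ty": 0,"tz": 0,"ax": 0,"ay": 0,"az": 0}], "fingers": 0, "newtons": 50}}

```text
time_s: 41.65
ee_pos: [0.6474, 0.064, 0.1611]
eef_rot: [0.846, 0.534, 0.002, 0.001]
wrist_force: [2.3, 2.6, 5.4]
finger_gap: 0.0132
```

Request:
{"op": "apply_moves", "data": {"steps": [{"tx": 0,"ty": 0,"tz": 0,"ax": 0,"ay": 0,"az": 4},{"tx": 0,"ty": 0,"tz": 0,"ax": 0,"ay": 0,"az": 12},{"tx": 0,"ty": 0,"tz": 0,"ax": 0,"ay": 0,"az": 20},{"tx": 0,"ty": 0,"tz": 0,"ax": 0,"ay": 0,"az": 28},{"tx": 0,"ty": 0,"tz": 0,"ax": 0,"ay": 0,"az": 36},{"tx": 0,"ty": 0,"tz": 0,"ax": 0,"ay": 0,"az": 44},{"tx": 0,"ty": 0,"tz": 0,"ax": 0,"ay": 0,"az": 52},{"tx": 0,"ty": 0,"tz": 0,"ax": 0,"ay": 0,"az": 60},{"tx": 0,"ty": 0,"tz": 0,"ax": 0,"ay": 0,"az": 68},{"tx": 0,"ty": 0,"tz": 0,"ax": 0,"ay": 0,"az": 76},{"tx": 0,"ty": 0,"tz": 0,"ax": 0,"ay": 0,"az": 84},{"tx": 0,"ty": 0,"tz": 0,"ax": 0,"ay": 0,"az": 92}]}}

```text
time_s: 42.85
ee_pos: [0.6473, 0.0641, 0.161]
eef_rot: [0.971, -0.24, 0.002, -0.001]
wrist_force: [1.9, 1.7, 6.1]
finger_gap: 0.0129
```

Request:
{"op": "apply_moves", "data": {"steps": [{"tx": 0,"ty": 0,"tz": 0,"ax": 0,"ay": 0,"az": 8},{"tx": 0,"ty": 0,"tz": 0,"ax": 0,"ay": 0,"az": 15},{"tx": 0,"ty": 0,"tz": 0,"ax": 0,"ay": 0,"az": 20},{"tx": 0,"ty": 0,"tz": 0,"ax": 0,"ay": 0,"az": 24},{"tx": 0,"ty": 0,"tz": 0,"ax": 0,"ay": 0,"az": 27},{"tx": 0,"ty": 0,"tz": 0,"ax": 0,"ay": 0,"az": 28}]}}

```text
time_s: 43.45
ee_pos: [0.6474, 0.0641, 0.1611]
eef_rot: [0.885, -0.465, 0.002, -0.001]
wrist_force: [2.7, 2.5, 5.0]
finger_gap: 0.0134
```

```bash
python3 - <<'E'
from h import *
s=manip.get_state();print(s["time_s"],w3(s["ee_pos"]),s["wrist_torque"],s["wrist_force"],yaw())
E
```

```text
43.45 [ 0.10001956 -0.05254858  0.16108706] [ 0.31579838 -0.33727907  0.98055882] [2.70477489 2.47485814 5.04466705] -48.86448795633629
```

The left knob is at its stop too (-48.9°, 0.98 N m). Next is the right knob.

Request:
{"op": "apply_moves", "data": {"steps": [{"tx": 0,"ty": 0,"tz": 0,"ax": 0,"ay": 0,"az": 0},{"tx": 0,"ty": 0,"tz": 0,"ax": 0,"ay": 0,"az": 0},{"tx": 0,"ty": 0,"tz": 0,"ax": 0,"ay": 0,"az": 0},{"tx": 0,"ty": 0,"tz": 0,"ax": 0,"ay": 0,"az": 0},{"tx": 0,"ty": 0,"tz": -20,"ax": 0,"ay": 0,"az": 0},{"tx": 0,"ty": 0,"tz": -55,"ax": 0,"ay": 0,"az": 0},{"tx": 0,"ty": 0,"tz": -85,"ax": 0,"ay": 0,"az": -8},{"tx": -20,"ty": 23,"tz": -95,"ax": 0,"ay": 0,"az": -16},{"tx": -45,"ty": 52,"tz": -95,"ax": 0,"ay": 0,"az": -24},{"tx": -72,"ty": 83,"tz": -95,"ax": 0,"ay": 0,"az": -32},{"tx": -98,"ty": 113,"tz": -95,"ax": 0,"ay": 0,"az": -40},{"tx": -120,"ty": 138,"tz": -95,"ax": 0,"ay": 0,"az": -48}], "fingers": 0.5}}

```text
time_s: 44.65
ee_pos: [0.4629, 0.0843, 0.2542]
eef_rot: [0.998, -0.062, -0.0, 0.0]
wrist_force: [0.4, 0.3, 0.2]
finger_gap: 0.0426
```

Request:
{"op": "apply_moves", "data": {"steps": [{"tx": 0,"ty": 0,"tz": 0,"ax": 0,"ay": 0,"az": -8},{"tx": 0,"ty": 0,"tz": 0,"ax": 0,"ay": 0,"az": -16},{"tx": 0,"ty": 0,"tz": 0,"ax": 0,"ay": 0,"az": -24},{"tx": 0,"ty": 0,"tz": 0,"ax": 0,"ay": 0,"az": -32},{"tx": 0,"ty": 0,"tz": 0,"ax": 0,"ay": 0,"az": -40},{"tx": 0,"ty": 0,"tz": 0,"ax": 0,"ay": 0,"az": -48},{"tx": 0,"ty": 0,"tz": 0,"ax": 0,"ay": 0,"az": -56},{"tx": 0,"ty": 0,"tz": 0,"ax": 0,"ay": 0,"az": -64},{"tx": 0,"ty": 0,"tz": 0,"ax": 0,"ay": 0,"az": -69},{"tx": 0,"ty": 0,"tz": 0,"ax": 0,"ay": 0,"az": -70.5},{"tx": 0,"ty": 0,"tz": 0,"ax": 0,"ay": 0,"az": -70.5}]}}

```text
time_s: 45.75
ee_pos: [0.4648, 0.0842, 0.2543]
eef_rot: [0.853, 0.522, -0.0, 0.0]
wrist_force: [-0.9, -0.0, 0.2]
finger_gap: 0.0425
```

```bash
python3 - <<'E'
from h import *
s=manip.get_state();print(s["time_s"],w3(s["ee_pos"]),s["joints"].round(2),yaw(),rel((*wash(-.1,-.053),.159)))
E
```

```text
45.75 [-0.08370012 -0.05359671  0.2542521 ] [ 0.1  -0.1   1.51 -0.    1.74 -1.  ] 69.542510971298 [ -5.1 -15.5  95.3]
```

Request:
{"op": "apply_moves", "data": {"steps": [{"tx": -5,"ty": -15,"tz": 15,"ax": 0,"ay": 0,"az": 0},{"tx": -5,"ty": -15,"tz": 40,"ax": 0,"ay": 0,"az": 0},{"tx": -5,"ty": -15,"tz": 70,"ax": 0,"ay": 0,"az": 0},{"tx": -5,"ty": -15,"tz": 87,"ax": 0,"ay": 0,"az": 0},{"tx": -5,"ty": -15,"tz": 95,"ax": 0,"ay": 0,"az": 0},{"tx": -5,"ty": -15,"tz": 95,"ax": 0,"ay": 0,"az": 0}]}}

```text
time_s: 46.35
ee_pos: [0.4488, 0.0865, 0.1585]
eef_rot: [0.853, 0.522, -0.001, -0.0]
wrist_force: [-0.1, 0.1, 0.5]
finger_gap: 0.0429
```

Request:
{"op": "apply_moves", "data": {"steps": [{"tx": 0,"ty": 0,"tz": 0,"ax": 0,"ay": 0,"az": 0},{"tx": 0,"ty": 0,"tz": 0,"ax": 0,"ay": 0,"az": 0},{"tx": 0,"ty": 0,"tz": 0,"ax": 0,"ay": 0,"az": 0},{"tx": 0,"ty": 0,"tz": 0,"ax": 0,"ay": 0,"az": 0},{"tx": 0,"ty": 0,"tz": 0,"ax": 0,"ay": 0,"az": 0},{"tx": 0,"ty": 0,"tz": 0,"ax": 0,"ay": 0,"az": 0}], "fingers": 0, "newtons": 50}}

```text
time_s: 46.95
ee_pos: [0.4499, 0.0862, 0.1607]
eef_rot: [0.853, 0.522, 0.001, 0.001]
wrist_force: [-0.8, -2.9, 5.2]
finger_gap: 0.0133
```

Request:
{"op": "apply_moves", "data": {"steps": [{"tx": 0,"ty": 0,"tz": 0,"ax": 0,"ay": 0,"az": 4},{"tx": 0,"ty": 0,"tz": 0,"ax": 0,"ay": 0,"az": 12},{"tx": 0,"ty": 0,"tz": 0,"ax": 0,"ay": 0,"az": 20},{"tx": 0,"ty": 0,"tz": 0,"ax": 0,"ay": 0,"az": 28},{"tx": 0,"ty": 0,"tz": 0,"ax": 0,"ay": 0,"az": 36},{"tx": 0,"ty": 0,"tz": 0,"ax": 0,"ay": 0,"az": 44},{"tx": 0,"ty": 0,"tz": 0,"ax": 0,"ay": 0,"az": 52},{"tx": 0,"ty": 0,"tz": 0,"ax": 0,"ay": 0,"az": 60},{"tx": 0,"ty": 0,"tz": 0,"ax": 0,"ay": 0,"az": 68},{"tx": 0,"ty": 0,"tz": 0,"ax": 0,"ay": 0,"az": 76},{"tx": 0,"ty": 0,"tz": 0,"ax": 0,"ay": 0,"az": 84},{"tx": 0,"ty": 0,"tz": 0,"ax": 0,"ay": 0,"az": 92}]}}

```text
time_s: 48.15
ee_pos: [0.448, 0.0855, 0.1607]
eef_rot: [0.967, -0.253, -0.001, 0.002]
wrist_force: [-13.8, -6.9, 13.2]
finger_gap: 0.0132
```

Request:
{"op": "apply_moves", "data": {"steps": [{"tx": 0,"ty": 0,"tz": 0,"ax": 0,"ay": 0,"az": 8},{"tx": 0,"ty": 0,"tz": 0,"ax": 0,"ay": 0,"az": 15},{"tx": 0,"ty": 0,"tz": 0,"ax": 0,"ay": 0,"az": 20},{"tx": 0,"ty": 0,"tz": 0,"ax": 0,"ay": 0,"az": 23},{"tx": 0,"ty": 0,"tz": 0,"ax": 0,"ay": 0,"az": 26},{"tx": 0,"ty": 0,"tz": 0,"ax": 0,"ay": 0,"az": 26.5}]}}

```text
time_s: 48.75
ee_pos: [0.4477, 0.086, 0.1607]
eef_rot: [0.885, -0.465, -0.001, 0.002]
wrist_force: [-16.4, -5.9, 13.0]
finger_gap: 0.0132
```

```bash
python3 - <<'E'
from h import *
s=manip.get_state();print(s["time_s"],w3(s["ee_pos"]),s["wrist_torque"],s["wrist_force"],yaw())
E
```

```text
48.75 [-0.10092961 -0.0537121   0.1606913 ] [-0.97327242  2.49853129  1.05757915] [-16.43821413  -5.87565191  12.95865161] -48.88674652002224
```

All three knobs are tight. Release, lift, and square up over the green key.

Request:
{"op": "apply_moves", "data": {"steps": [{"tx": 0,"ty": 0,"tz": 0,"ax": 0,"ay": 0,"az": 0},{"tx": 0,"ty": 0,"tz": 0,"ax": 0,"ay": 0,"az": 0},{"tx": 0,"ty": 0,"tz": 0,"ax": 0,"ay": 0,"az": 0},{"tx": 0,"ty": 0,"tz": 0,"ax": 0,"ay": 0,"az": 0},{"tx": 0,"ty": 0,"tz": -20,"ax": 0,"ay": 0,"az": 0},{"tx": 0,"ty": 0,"tz": -55,"ax": 0,"ay": 0,"az": 0},{"tx": 0,"ty": 0,"tz": -85,"ax": 0,"ay": 0,"az": 8},{"tx": 0,"ty": 0,"tz": -95,"ax": 0,"ay": 0,"az": 16},{"tx": 0,"ty": 0,"tz": -100,"ax": 0,"ay": 0,"az": 24},{"tx": 0,"ty": 0,"tz": -100,"ax": 0,"ay": 0,"az": 32},{"tx": 0,"ty": 0,"tz": -100,"ax": 0,"ay": 0,"az": 40},{"tx": 0,"ty": 0,"tz": -100,"ax": 0,"ay": 0,"az": 41}], "fingers": 0.5}}

```text
time_s: 49.95
ee_pos: [0.4493, 0.0866, 0.2592]
eef_rot: [-0.665, 0.747, 0.0, -0.0]
wrist_force: [0.2, -0.2, -0.2]
finger_gap: 0.0427
```

```bash
python3 - <<'E'
from h import *
import pickle
s=manip.get_state();print(s["time_s"],w3(s["ee_pos"]),yaw(),s["joints"].round(2))
for nm,W in(("k",pickle.load(open("k.pkl","rb"))),("now",cam("wrist"))):
    for b in blobs(W,(50,120,60),(85,255,255),300): print(nm,b,onz(W,b[0],.089).round(4),w3(onz(W,b[0],.089)).round(4))
print(rel((.4852,-.0353,.105)))
E
```

```text
49.95 [-0.09941168 -0.05294404  0.2591892 ] -89.98995333001464 [ 0.11 -0.15  1.54  0.    1.75  1.8 ]
k (array([422.8, 187.4]), [409, 174, 29, 28, 615]) [ 0.4856 -0.038   0.089 ] [-0.049  -0.1726  0.089 ]
now (array([467.7, 155.4]), [448, 136, 41, 41, 1305]) [ 0.4855 -0.0378  0.089 ] [-0.0491 -0.1723  0.089 ]
[117.1 -49.4 154.2]
```

Request:
{"op": "apply_moves", "data": {"steps": [{"tx": 30,"ty": -12,"tz": 0,"ax": 0,"ay": 0,"az": 0},{"tx": 65,"ty": -28,"tz": 0,"ax": 0,"ay": 0,"az": 0},{"tx": 98,"ty": -42,"tz": 5,"ax": 0,"ay": 0,"az": 0},{"tx": 115,"ty": -49,"tz": 20,"ax": 0,"ay": 0,"az": 0},{"tx": 119,"ty": -50,"tz": 50,"ax": 0,"ay": 0,"az": 0},{"tx": 119,"ty": -50,"tz": 90,"ax": 0,"ay": 0,"az": 0},{"tx": 119,"ty": -50,"tz": 122,"ax": 0,"ay": 0,"az": 0},{"tx": 119,"ty": -50,"tz": 143,"ax": 0,"ay": 0,"az": 0},{"tx": 119,"ty": -50,"tz": 153,"ax": 0,"ay": 0,"az": 0},{"tx": 119,"ty": -50,"tz": 156,"ax": 0,"ay": 0,"az": 0},{"tx": 119,"ty": -50,"tz": 156,"ax": 0,"ay": 0,"az": 0},{"tx": 119,"ty": -50,"tz": 156,"ax": 0,"ay": 0,"az": 0}], "fingers": 0}}

```text
time_s: 51.2
ee_pos: [0.4863, -0.0374, 0.1048]
eef_rot: [-0.666, 0.746, -0.001, 0.001]
wrist_force: [-0.6, -0.4, 0.5]
finger_gap: -0.0001
```

```bash
python3 - <<'E'
from h import *
s=manip.get_state();print(s["time_s"],s["ee_pos"],s["wrist_force"],s["finger_gap"],rel((.4854,-.0365,.091)))
E
```

```text
51.2 [ 0.48631338 -0.03742214  0.10476407] [-0.60817729 -0.41953574  0.54868828] -0.00013279934447811242 [-0.8  1.  13.8]
```

Request:
{"op": "apply_moves", "data": {"steps": [{"tx": -1,"ty": 1,"tz": 5,"ax": 0,"ay": 0,"az": 0},{"tx": -1,"ty": 1,"tz": 9,"ax": 0,"ay": 0,"az": 0},{"tx": -1,"ty": 1,"tz": 12,"ax": 0,"ay": 0,"az": 0},{"tx": -1,"ty": 1,"tz": 13,"ax": 0,"ay": 0,"az": 0},{"tx": -1,"ty": 1,"tz": 13,"ax": 0,"ay": 0,"az": 0},{"tx": -1,"ty": 1,"tz": 13,"ax": 0,"ay": 0,"az": 0}]}}

```text
time_s: 51.8
ee_pos: [0.4846, -0.0362, 0.0906]
eef_rot: [-0.666, 0.746, 0.0, -0.0]
wrist_force: [-1.9, 0.2, 3.1]
finger_gap: -0.0001
```

Request:
{"op": "apply_moves", "data": {"steps": [{"tx": 0,"ty": 0,"tz": 1,"ax": 0,"ay": 0,"az": 0},{"tx": 0,"ty": 0,"tz": 1,"ax": 0,"ay": 0,"az": 0},{"tx": 0,"ty": 0,"tz": 1,"ax": 0,"ay": 0,"az": 0}]}}

```text
time_s: 52.1
ee_pos: [0.4846, -0.0362, 0.0895]
eef_rot: [-0.666, 0.746, -0.0, -0.0]
wrist_force: [-2.8, 0.5, 4.8]
finger_gap: 0.0
```

Request:
{"op": "apply_moves", "data": {"steps": [{"tx": 0,"ty": 0,"tz": 1,"ax": 0,"ay": 0,"az": 0},{"tx": 0,"ty": 0,"tz": 1,"ax": 0,"ay": 0,"az": 0},{"tx": 0,"ty": 0,"tz": 1,"ax": 0,"ay": 0,"az": 0}]}}

```text
time_s: 52.4
ee_pos: [0.4846, -0.0362, 0.0887]
eef_rot: [-0.666, 0.746, -0.0, 0.0]
wrist_force: [-2.7, 1.0, 5.7]
finger_gap: -0.0
```

Request:
{"op": "apply_moves", "data": {"steps": [{"tx": 0,"ty": 0,"tz": 1,"ax": 0,"ay": 0,"az": 0},{"tx": 0,"ty": 0,"tz": 1,"ax": 0,"ay": 0,"az": 0},{"tx": 0,"ty": 0,"tz": 1,"ax": 0,"ay": 0,"az": 0}]}}

```text
time_s: 52.7
ee_pos: [0.4847, -0.0362, 0.0876]
eef_rot: [-0.666, 0.746, -0.0, 0.0]
wrist_force: [-2.6, 0.1, 6.1]
finger_gap: -0.0005
```

Request:
{"op": "apply_moves", "data": {"steps": [{"tx": 0,"ty": 0,"tz": 1,"ax": 0,"ay": 0,"az": 0},{"tx": 0,"ty": 0,"tz": 1,"ax": 0,"ay": 0,"az": 0},{"tx": 0,"ty": 0,"tz": 1,"ax": 0,"ay": 0,"az": 0}]}}

```text
time_s: 53.0
ee_pos: [0.4846, -0.0362, 0.0863]
eef_rot: [-0.666, 0.746, -0.0, 0.0]
wrist_force: [-2.5, 1.7, 3.8]
finger_gap: -0.0001
```

The force peaked at 6.1 N, then dropped to 3.8 N at about 5 mm. I'll go a half millimetre more to be past the drop, still 1.5 mm off the bottom, then lift off.

Request:
{"op": "apply_moves", "data": {"steps": [{"tx": 0,"ty": 0,"tz": 0.6,"ax": 0,"ay": 0,"az": 0},{"tx": 0,"ty": 0,"tz": 0.6,"ax": 0,"ay": 0,"az": 0},{"tx": 0,"ty": 0,"tz": 0.6,"ax": 0,"ay": 0,"az": 0}]}}

```text
time_s: 53.3
ee_pos: [0.4846, -0.0362, 0.0856]
eef_rot: [-0.666, 0.746, -0.0, -0.0]
wrist_force: [-1.6, 1.3, 1.8]
finger_gap: 0.0001
```

Request:
{"op": "apply_moves", "data": {"steps": [{"tx": 0,"ty": 0,"tz": -3,"ax": 0,"ay": 0,"az": 0},{"tx": 0,"ty": 0,"tz": -10,"ax": 0,"ay": 0,"az": 0},{"tx": 0,"ty": 0,"tz": -25,"ax": 0,"ay": 0,"az": 0},{"tx": 0,"ty": 0,"tz": -60,"ax": 0,"ay": 0,"az": 0},{"tx": 0,"ty": 0,"tz": -105,"ax": 0,"ay": 0,"az": 0},{"tx": 20,"ty": 0,"tz": -150,"ax": 0,"ay": 0,"az": 0},{"tx": 60,"ty": 0,"tz": -190,"ax": 0,"ay": 0,"az": 0},{"tx": 90,"ty": 0,"tz": -220,"ax": 0,"ay": 0,"az": 0},{"tx": 100,"ty": 0,"tz": -225,"ax": 0,"ay": 0,"az": 0},{"tx": 100,"ty": 0,"tz": -225,"ax": 0,"ay": 0,"az": 0}]}}

```text
time_s: 54.3
ee_pos: [0.4734, -0.1368, 0.3116]
eef_rot: [-0.665, 0.747, -0.001, 0.0]
wrist_force: [0.3, -0.0, -0.9]
finger_gap: 0.0
```

```bash
python3 - <<'E'
from h import *
s=manip.get_state();print(s["time_s"],s["ee_pos"],s["wrist_force"])
S=cam("scene");D=cam("side")
cv2.imwrite("pics/end.png",cv2.resize(np.hstack([S["im"][130:430,130:530],D["im"][130:430,100:460]]),(798,315))[...,::-1])
for b in blobs(S,(50,150,60),(80,255,255),60):print(b)
E
```

```text
54.3 [ 0.47338577 -0.13678886  0.31156705] [ 0.32854959 -0.04822262 -0.9081377 ]
(array([307.6, 243.5]), [301, 238, 14, 12, 133])
(array([291.4, 280. ]), [283, 271, 17, 26, 89])
```

View pics/end.png

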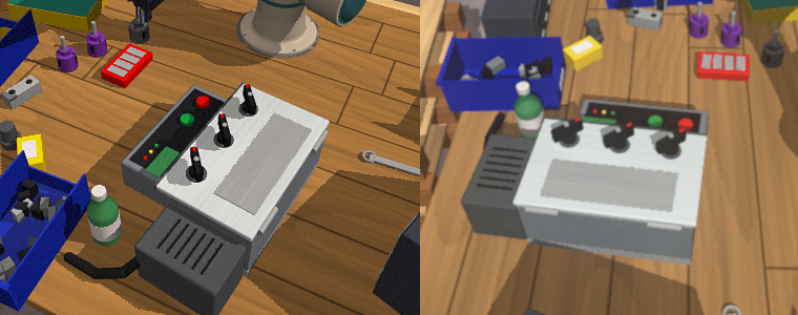

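The lid is shut, all three wings are parallel at their stops, the green key has sprung back to (307.6,243.5) as at the start, and the bench items are in place. Handing in.

```bash
python3 -c "
from station import ticket;print(ticket.hand_in())"
```

```text
the job is handed in; nothing more can be done
None
```

The job is done and handed in at about 54 s of simulated time. `hand_in` gives no verdict.

- **Saws:** I stood all four in the basket, teeth down; a look before closing showed them upright in one row. For the grey one I took the look-alike farther to the robot's left. The purple ones and the other greys were left alone.
- **Lid:** I pushed it fully down. The fingertip met 15 N at z = 0.144 m, which is the closed height, and the picture showed it flat. Early in the push the tip was near the lip's edge, with 21 N on the wrist, so I moved it inwards. It then lost contact while the lid ran ahead, until the lid was shut.
- **Knobs:** I turned the middle one first, then left, then right. Each ended at about -49° tool yaw against about -47.5° expected at the stop, with the torque rising to about 1 N m. The wings look parallel in the final picture. The middle and right ones had 14 to 16 N of side force while turning, because I gripped them slightly off-axis.
- **Start key:** The force peaked at 6.1 N and then dropped to 3.8 N, which is the click. I went 0.6 mm further, to roughly 5.6 mm of 7.2 mm, then let go. The force there was 1.8 N rather than the expected 3.3 N, so that depth is less certain, but there was no sign of the hard bottom. The key is back at its starting image position.
- **Last look:** The red key was not touched. The bench items in view were where they started, and the robot was touching nothing.

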